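Lower the bench lamp one hole and bring it over the work tray

TASK

Bring the bench lamp closer to the work: press its spring button in and push the white sleeve down on the mast until the button springs out of the next hole, one hole lower and no further. Swing the lamp bar round so that its long end points across the middle of the clear work tray. Work gently, without forcing the lamp, and leave the tray and everything else on the worktop where it is.

Things in the scene. Friction and masses are not known exactly. Their poses are not given: they have to be found in the camera images.
- bench_lamp: cordless LED lamp fixed on a heavy round foot (dark grey, 142 mm wide, 20 mm high). Origin: centre of the foot's underside, z up. A white square sleeve (36 mm outside, 2 mm wall, 126 mm long) telescopes over a square mast and carries the lamp bar. Button and a row of three holes, 36 mm apart, face this frame's -x, toward the robot; that face of the sleeve is the plane x = -18 mm
- lamp_tube (a joint): how far the sleeve is pushed down on the mast, m: 0 at the start (button in the lowest hole, 1 mm of play), 0.036 with the button in the next hole, then 0.072 in the last. The sleeve cannot turn. A stiff sliding fit: it does not sink by its own weight; with the button in, it wants 2 to 15 N of push
- lamp_button (a joint): how far the button is pressed in, m: 0 = out (7 mm proud of the sleeve), 0.007 = flush, 0.009 = riding behind the wall. Spring 2 N at the start, 4.3 N at the end. Its end is a polished dome: fully out it locks the sleeve; held 4 mm in or more, a downward push on the sleeve drives it the rest of the way in. It springs out by itself at the next hole unless something covers that hole
- button_tip (a point): outermost point of the sprung red button (16 mm wide, in an 18.5 mm hole), 25 mm from the mast's axis, 190 mm above the worktop; it moves inward with the button, not up or down. Axes as bench_lamp: pressing in is +x
- thumb_rest (a point): middle of the top face of the black thumb rest, a ledge 34 mm wide at the lower end of the sleeve, standing 12 mm out from the sleeve's face. Its top lies 10.5 mm below the centre of the lowest hole and goes down with the sleeve, so one fingertip there can press the button and push the sleeve down. Axes as bench_lamp
- bar_pivot (a point): on the swivel axis, in the middle of the lamp bar's height. The bar is 260 mm long, 42 mm wide, 16 mm thick, and runs from 30 mm behind this point to 230 mm ahead of it. x = along the bar to its long end, z up. 320 mm above the worktop at the start; goes down with the sleeve
- lamp_head (a joint): swivel of the lamp bar, rad: 0 = bar points along bench_lamp's +x, positive = counter-clockwise from above, stops at +-2.3; stays where it is left, turns for about 1 N pushed sideways at 100 mm from the pivot
- tray_tools: clear plastic work tray, loose, 144 x 166 x 75 mm, with a paste syringe, a purple bite block, a white clamp and a purple spool lying fast in it; origin: centre of its underside. It stands to the left or the right of the lamp
- tray_nest_b: nest of small clear trays, 87 x 89 x 88 mm, loose, a bystander; origin: centre of its underside
- mouse: black computer mouse, 106 x 61 x 38 mm, loose, a bystander; origin: centre of its underside
- jar_a: white paste jar, 39 mm across, 38 mm high, loose, a bystander; origin: centre of its underside
- jar_b: paste jar with beige lid, 39 mm across, 38 mm high, loose, a bystander; origin: centre of its underside
- cup_a: pink mixing dish, 39 mm across, 25 mm high, loose, a bystander; origin: centre of its underside
- plier_a: pliers lying flat, 122 x 35 x 9 mm, loose, a bystander; origin: centre of its underside

How it is judged:
By the outcome, as a careful person would: the job done as asked, in the order asked, and still so for the second after the job is handed in, with the robot touching nothing.
It also fails if it takes over 64 s, if anything falls off the work surface, if the arm or the gripper's body presses on something with over 40 N, if the wrist force passes 120 N, or if a joint passes its speed limit or range.

ROBOT

A 6-joint arm with a two-finger parallel gripper is mounted at the origin on a cart in front of the work surface, level with it; the furniture and walls round the work are solid. World frame = base frame: x ahead of the robot, y to its left, z up, the work surface at z = 0. Lengths are in m, angles in degrees, forces in N, time in s.
With the tool pointing down it reaches from about 0.4 to 0.825 m from the base axis. Payload 7 kg.
Tool frame: the origin (TCP) lies at the very end of the fingers, on their centre line; the grasp point (between the pads) lies 19 mm behind it; z points along the fingers, y is the line along which they close (so a half turn about z gives the same grasp; the last joint's range is limited). The gripper opens to 88 mm and grips with 3 to 60 N. Pads are 19 mm wide; open, the fingers measure 130 mm over their backs; the gripper's body (78 mm by 193 mm) begins 47 mm behind the grasp point.
Start: joints at [82.798, 20.546, 0.682, 0, -70.136, -16.507], TCP at [0.271, 0.618, 0.227] pointing down, gripper open.
Joint ranges: [-176.03, 176.03], [-82.01, 121.73], [-58.28, 71.71], [-173.87, 95.51], [-174.79, -0.11], [-173.66, 173.66]. Speed limits (degrees/s): [136.94, 136.94, 172.46, 180, 180, 180].

INTERFACE

Orientations are given as a 3x3 rotation matrix whose columns are the frame's x, y, z axes.
In Python, from station import readout, vision, hand_in gives the robot as it stands. The module is installed in compiled form; this text tells all that it offers.
- The arm moves only by the tool servo_tool, never from a script. Its argument "plan" is a list of rows, each a list of 2 entries, a list of its own where there are three numbers: the shift along the world's x, y, z in units of 40 cm (1.0 is 40 cm), then the turn about the world's z in units of 45 degrees (1.0 is 45 degrees). A call has exactly 5 rows; each row is the pose to reach, as a shift and turn from the pose commanded when the call began; what a row does not reach only later rows make up. A row lasts 1/10 s, in which the tool goes at most 50 mm and 8.59 degrees, less where a joint would pass 70% of its speed; a pose out of reach is approached as far as the arm can. A call with a number of a shift or a turn outside -1 to 1 is refused whole. A call with a gripper value outside its range is refused whole. "hand" is the opening, from -1 (shut) to 1 (fully open), set as the call begins (left out, the last holds). The fingers move at their own pace and stop on an object; "grip_force" is the grip in N (left out, the last holds). Time passes only in rows, so rows that repeat a pose let the fingers close, or fill a call up. It gives the time, the measured TCP pose, the force, the opening and the grip force at its end, in the units of the state.
- readout.get_state(): the state, without advancing time (a new reading comes with each control period).
- vision.get_image(name): name is "scene" or "top" or "wrist"; returns the picture (480x640x3 uint8, red, green, blue); there is no depth.
- vision.calibration(name): a dict with "mtx" (3x3 intrinsics, pixels), "rvec" (rotation vector, rad) and "tvec" (3), from world to camera coordinates, as OpenCV has them; the wrist camera has in their place "mount" (4x4, takes a point from camera to tool coordinates, whose origin is the TCP and whose axes are the flange's). Camera axes: x right, y down, z forward; pixel columns grow to the right and rows downward; lengths in m; the calibration is good to about 2 mm. A picture is of the moment at which its call begins: read the wrist's pose just before it. calibration takes no time and is no camera call.
- hand_in(): hands the job in; it is judged then, once.
The state is a dict: "time": time; "joints": joint angles; "qvel": joint speeds; "effort": joint torques, N m; "tcp_pos": TCP position; "ee_rot": TCP orientation; "force": force on the tool from outside, world axes, zero at the start; "ft_torque": the same for the moment, N m; "grip_width": finger opening in m; "grip_force": force on a finger pad.
Only numpy, scipy, OpenCV 4.12 (cv2) and the standard library are available. Lean on these libraries where they do the work, as an engineer would, in place of code of your own. Each camera call takes 0.05 s, during which the arm holds its last target. There are 200 camera calls.

## Working session

There is one attempt and no reset: what is moved stays moved. The work goes in short steps, Python scripts to look and compute and a tool call to move; the robot and the scene stay as the last step left them, time stands still between calls to the robot, and variables do not carry over. Pictures are saved under pics/ and viewed, at most 13 in all, crops included, and the job is handed in when it is done.

Besides the shell and the picture viewer there is one more tool, called after "Emit:" in YAML: its name, and indented under it one key for each argument. servo_tool: Moves the arm, as the interface text tells. Its arguments: {"type":"object","properties":{"plan":{"type":"array"},"hand":{"type":"number"},"grip_force":{"type":"number"}},"required":["plan"]}

```bash
mkdir -p pics
cat > h.py <<'E'
import numpy as np, cv2
from station import readout, vision, hand_in
def cam(n):
    c=vision.calibration(n)
    if 'mount' in c:
        s=readout.get_state(); T=np.eye(4); T[:3,:3]=s['ee_rot']; T[:3,3]=s['tcp_pos']
        W=T@np.array(c['mount']); return np.array(c['mtx']),W[:3,:3],W[:3,3]
    R=cv2.Rodrigues(np.array(c['rvec'],float))[0]; return np.array(c['mtx']),R.T,-R.T@np.array(c['tvec']).ravel()
def ray(c,u,v):
    K,R,o=c; d=R@np.linalg.solve(K,[u,v,1.]); return o,d/np.linalg.norm(d)
def onz(c,u,v,z):
    o,d=ray(c,u,v); return o+d*(z-o[2])/d[2]
def tri(c1,p1,c2,p2):
    o1,d1=ray(c1,*p1);o2,d2=ray(c2,*p2)
    t=np.linalg.lstsq(np.c_[d1,-d2],o2-o1,rcond=None)[0]
    a,b=o1+t[0]*d1,o2+t[1]*d2; return (a+b)/2,np.linalg.norm(a-b)
def proj(c,P):
    K,R,o=c; q=K@(R.T@(np.array(P)-o)); return q[:2]/q[2]
E
python3 - <<'E'
from h import *
for n in ('scene','top'):
    cv2.imwrite(f'pics/{n}0.png',vision.get_image(n)[:,:,::-1]); print(n,cam(n)[2])
print(readout.get_state())
E
```

```text
scene [-0.13269781 -0.4504439   0.56804885]
top [ 0.45163239 -0.02078752  1.06811631]
{'time': 0.1, 'joints': array([ 8.27991439e+01,  2.05884385e+01,  6.40014050e-01, -2.00636807e-02,
       -7.01354888e+01, -1.65053501e+01]), 'qvel': array([-0.00749489, -0.03662829,  0.13280053, -0.02349285, -0.05943214,
       -0.00412366]), 'effort': array([-1.73227516e-03, -5.84163952e+01,  2.93749827e+01,  7.01562077e+00,
        1.01455289e-02, -5.44896693e-05]), 'tcp_pos': array([0.27123404, 0.61763451, 0.22570408]), 'ee_rot': array([[ 9.15571132e-01, -4.02155743e-01, -5.10321276e-04],
       [-4.02156054e-01, -9.15570049e-01, -1.41170899e-03],
       [ 1.00492002e-04,  1.49774879e-03, -9.99998873e-01]]), 'force': array([-0.26381454, -0.13233723, -0.08304042]), 'ft_torque': array([-0.00147807, -0.05327801, -0.02295071]), 'grip_force': 0.0, 'grip_width': 0.08763899275785957}
```

View pics/scene0.png

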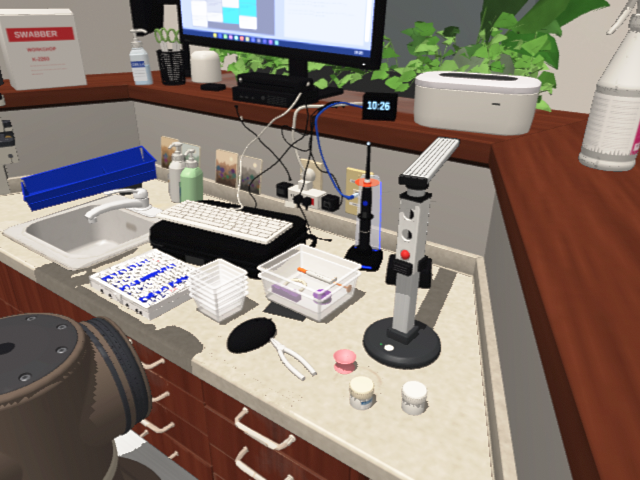

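View pics/top0.png

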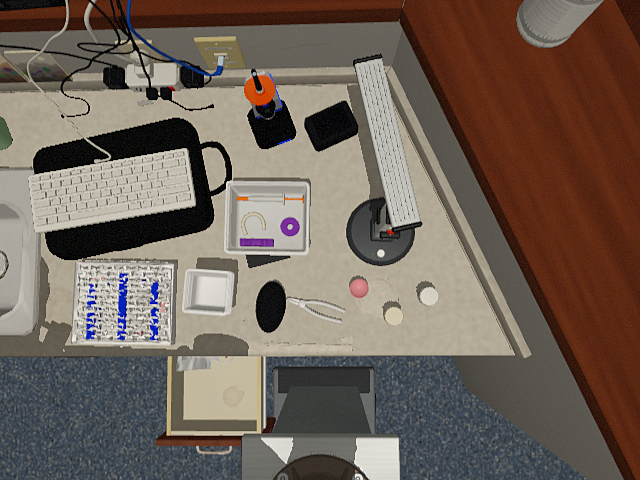

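The scene shows the lamp at the right: button at about (405,254), foot at (402,342), and bar pointing away. In the top view the foot is at (380,231), the bar runs from (405,225) to (370,60), and the tray is at (268,217), to the lamp's left.

Run:
```python
from h import *
I={n:cv2.imread(f'pics/{n}0.png') for n in('scene','top')}
C={n:cam(n) for n in I}
a=cv2.resize(I['scene'][130:370,350:470],None,fx=2.5,fy=2.5,interpolation=cv2.INTER_CUBIC)
b=cv2.resize(I['top'][40:280,330:440],None,fx=2.5,fy=2.5,interpolation=cv2.INTER_CUBIC)
cv2.imwrite('pics/c0.png',np.hstack([a,b]))
P={}
for n,(x0,y0,x1,y1) in {'scene':(390,235,425,275),'top':(370,215,405,250)}.items():
    im=I[n].astype(int); m=(im[:,:,2]>120)&(im[:,:,1]<80)&(im[:,:,0]<90)
    mm=np.zeros_like(m); mm[y0:y1,x0:x1]=m[y0:y1,x0:x1]; v,u=np.nonzero(mm); P[n]=(u.mean(),v.mean()); print(n,P[n],len(u),u.min(),u.max(),v.min(),v.max())
print('button',tri(C['scene'],P['scene'],C['top'],P['top']), onz(C['top'],*P['top'],.19))
# foot
g=I['top'].max(2); m=((g<75)*255).astype(np.uint8); m[:190]=0;m[270:]=0;m[:,:335]=0;m[:,425:]=0
ct=max(cv2.findContours(m,0,1)[0],key=cv2.contourArea); h=cv2.convexHull(ct); (u,v),r=cv2.minEnclosingCircle(h); 
e=cv2.fitEllipse(h);print('foot',(u,v),r,e,onz(C['top'],*e[0],.015),np.linalg.norm(onz(C['top'],u,v,.01)-onz(C['top'],u+r,v,.01)))
# tray
g=I['top']; 
for p in [(226,181),(309,180),(309,252),(226,251)]: print('tray rim',onz(C['top'],*p,.075).round(3))
for p in [(353,58),(381,55),(421,226),(392,229)]: print('bar top',onz(C['top'],*p,.328).round(3))
```

```text
scene (np.float64(404.7758620689655), np.float64(254.39655172413794)) 58 401 409 250 258
top (np.float64(390.04347826086956), np.float64(231.7391304347826)) 23 387 393 230 234
button (array([ 0.54581689, -0.12822131,  0.18975181]), np.float64(0.003410493381128092)) [ 0.5449247  -0.12669793  0.19      ]
foot (383.5126647949219, 229.06781005859375) 38.14790725708008 ((382.63201904296875, 229.83782958984375), (67.09123992919922, 75.2961654663086), 63.27499008178711) [ 0.56762683 -0.13279554  0.015     ] 0.07788623857623392
tray rim [0.662 0.179 0.075]
tray rim [0.661 0.015 0.075]
tray rim [0.52  0.016 0.075]
tray rim [0.524 0.178 0.075]
bar top [ 0.79  -0.061  0.328]
bar top [ 0.793 -0.102  0.328]
bar top [ 0.538 -0.154  0.328]
bar top [ 0.534 -0.113  0.328]
```

View pics/c0.png

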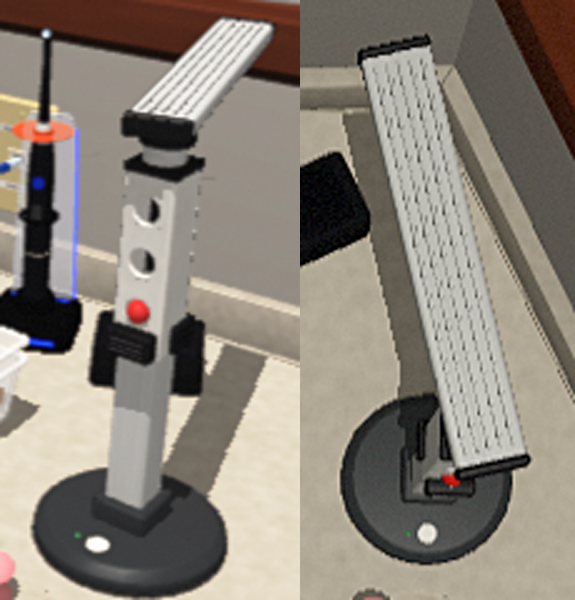

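Close-up: the button sits just above the black ledge on the front face, and the bar is rotated slightly left of straight ahead. I'll estimate lamp yaw and look at the gripper in the wrist view while moving.

Run:
```python
from h import *
C={n:cam(n) for n in('scene','top')}
s=lambda x,y:(350+x/2.5,130+y/2.5)
t=lambda x,y:(330+(x-300)/2.5,40+y/2.5)
print('dot',onz(C['top'],*t(428,534),.02),onz(C['scene'],*s(97,545),.02),'led',onz(C['top'],*t(407,531),.02),onz(C['scene'],*s(77,535),.02))
print('ledge front corners', onz(C['top'],*t(425,488),.18),onz(C['top'],*t(475,492),.18))
print('ledge scene',onz(C['scene'],*s(107,332),.18),onz(C['scene'],*s(154,340),.18))
for p in [(120,150),(187,160),(120,185)]: print(s(*p))
# holes in scene: on vertical line through button; check
for p in [(150,210),(142,262),(138,311)]: print('hole',s(*p))
print(proj(C['scene'],[.545,-.128,.19]),proj(C['scene'],[.545,-.128,.226]),proj(C['scene'],[.545,-.128,.262]))
cv2.imwrite('pics/w0.png',vision.get_image('wrist')[:,:,::-1])
```

```text
dot [ 0.51859273 -0.12837436  0.02      ] [ 0.51585238 -0.13024581  0.02      ] led [ 0.52122821 -0.11143418  0.02      ] [ 0.51739421 -0.11338444  0.02      ]
ledge front corners [ 0.54020657 -0.11053531  0.18      ] [ 0.53700098 -0.14477316  0.18      ]
ledge scene [ 0.52611326 -0.11960752  0.18      ] [ 0.53465783 -0.14910827  0.18      ]
(398.0, 190.0)
(424.8, 194.0)
(398.0, 204.0)
hole (410.0, 214.0)
hole (406.8, 234.8)
hole (405.2, 254.4)
[403.37898202 254.49272872] [405.18219817 234.50532624] [407.05749942 213.71891035]
```

Emit:
servo_tool:
  plan:
    - [[0.09,-0.08,0.08],-0.15]
    - [[0.18,-0.18,0.16],-0.3]
    - [[0.27,-0.29,0.2],-0.45]
    - [[0.35,-0.4,0.2],-0.6]
    - [[0.4,-0.5,0.2],-0.75]
  hand: 1

```text
time: 0.65
tcp_pos: [0.419, 0.4394, 0.306]
ee_rot: [[0.534, -0.845, 0.001], [-0.845, -0.534, 0.001], [-0.0, -0.001, -1.0]]
force: [0.6, 1.1, -0.4]
grip_width: 0.0876
grip_force: 0.0
```

View pics/w0.png

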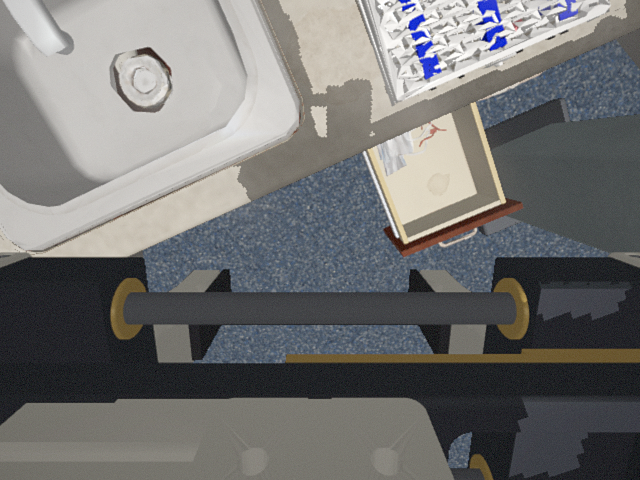

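Run:
```python
from h import *
c=vision.calibration('wrist'); M=np.array(c['mount']); K=np.array(c['mtx']); print(M.round(4)); print(K)
def pj(p):
    q=K@(M[:3,:3].T@(np.array(p)-M[:3,3])); return (q[:2]/q[2]).round(0)
for z in (0,-.019,-.066):
  for x in (-.039,-.0095,.0095,.039):
    print(z,x,[tuple(pj((x,y,z))) for y in (-.0965,-.065,-.044,.044)])
```

```text
[[ 6.000e-04 -9.686e-01 -2.487e-01  6.590e-02]
 [ 1.000e+00  6.000e-04 -1.000e-04  5.000e-04]
 [ 3.000e-04 -2.487e-01  9.686e-01 -1.582e-01]
 [ 0.000e+00  0.000e+00  0.000e+00  1.000e+00]]
[[342.22256866   0.         319.31906771]
 [  0.         342.22256866 236.64771596]
 [  0.           0.           1.        ]]
0 -0.039 [(np.float64(134.0), np.float64(355.0)), (np.float64(194.0), np.float64(355.0)), (np.float64(234.0), np.float64(355.0)), (np.float64(402.0), np.float64(355.0))]
0 -0.0095 [(np.float64(126.0), np.float64(303.0)), (np.float64(189.0), np.float64(304.0)), (np.float64(231.0), np.float64(304.0)), (np.float64(406.0), np.float64(304.0))]
0 0.0095 [(np.float64(121.0), np.float64(268.0)), (np.float64(185.0), np.float64(268.0)), (np.float64(228.0), np.float64(268.0)), (np.float64(408.0), np.float64(268.0))]
0 0.039 [(np.float64(112.0), np.float64(208.0)), (np.float64(179.0), np.float64(208.0)), (np.float64(224.0), np.float64(208.0)), (np.float64(413.0), np.float64(208.0))]
-0.019 -0.039 [(np.float64(113.0), np.float64(379.0)), (np.float64(180.0), np.float64(379.0)), (np.float
[... 589 characters left out ...]
0))]
-0.066 -0.039 [(np.float64(32.0), np.float64(470.0)), (np.float64(125.0), np.float64(470.0)), (np.float64(187.0), np.float64(470.0)), (np.float64(448.0), np.float64(470.0))]
-0.066 -0.0095 [(np.float64(12.0), np.float64(395.0)), (np.float64(112.0), np.float64(395.0)), (np.float64(178.0), np.float64(395.0)), (np.float64(457.0), np.float64(395.0))]
-0.066 0.0095 [(np.float64(-2.0), np.float64(341.0)), (np.float64(102.0), np.float64(341.0)), (np.float64(172.0), np.float64(341.0)), (np.float64(464.0), np.float64(342.0))]
-0.066 0.039 [(np.float64(-26.0), np.float64(247.0)), (np.float64(86.0), np.float64(248.0)), (np.float64(161.0), np.float64(248.0)), (np.float64(475.0), np.float64(248.0))]
```

Emit:
servo_tool:
  plan:
    - [[0.04,-0.11,0.0],-0.15]
    - [[0.06,-0.22,0.0],-0.3]
    - [[0.07,-0.33,0.0],-0.45]
    - [[0.07,-0.45,0.0],-0.6]
    - [[0.07,-0.57,0.0],-0.7]

```text
time: 1.15
tcp_pos: [0.4454, 0.2106, 0.305]
ee_rot: [[0.014, -1.0, -0.0], [-1.0, -0.014, -0.0], [0.0, 0.0, -1.0]]
force: [0.6, -0.6, 1.4]
grip_width: 0.0877
grip_force: 0.0
```

Run:
```python
from h import *
C={n:cam(n) for n in('scene','top')}
s=readout.get_state()
im={n:vision.get_image(n)[:,:,::-1] for n in C}
u,v=proj(C['scene'],s['tcp_pos']).astype(int); print(u,v, proj(C['top'],s['tcp_pos']))
x0=max(0,u-160);y0=max(0,v-260)
a=cv2.resize(im['scene'][y0:y0+330,x0:x0+320],(480,495)); print(x0,y0)
b=im['top'][:,:]; b=cv2.resize(b[100:430,130:340],(315,495))
cv2.imwrite('pics/g.png',np.hstack([a,b]))
```

```text
207 163 [173.47881476 292.69578405]
47 0
```

View pics/g.png

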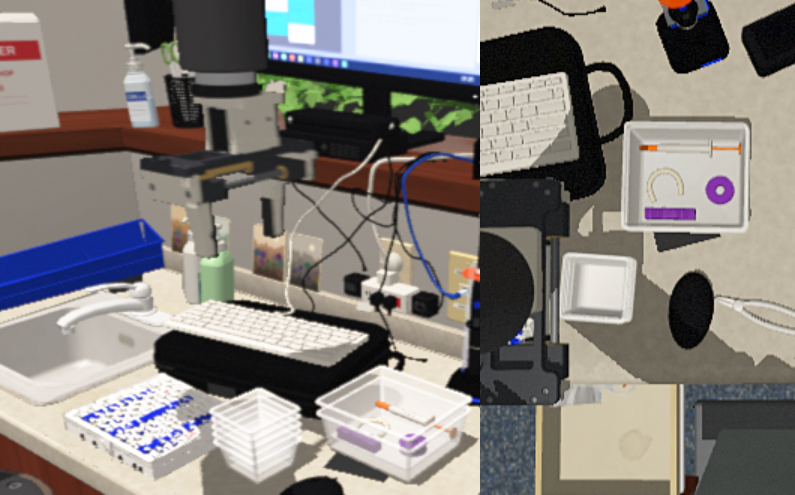

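The gripper has a thin, wide rail body about 193 mm along the closing line, with the narrower wrist above and the fingers hanging inside it. I'll move in to see the lamp from the wrist.

Emit:
servo_tool:
  plan:
    - [[0.0,-0.12,0.03],0]
    - [[0.0,-0.24,0.06],0]
    - [[0.0,-0.36,0.06],0]
    - [[-0.01,-0.48,0.06],0]
    - [[-0.01,-0.6,0.06],0]

```text
time: 1.75
tcp_pos: [0.4412, -0.0288, 0.3296]
ee_rot: [[0.019, -1.0, 0.001], [-1.0, -0.019, 0.001], [-0.001, -0.001, -1.0]]
force: [1.3, 0.1, -0.0]
grip_width: 0.0875
grip_force: 0.0
```

Emit:
servo_tool:
  plan:
    - [[0.0,-0.09,0.0],0]
    - [[0.0,-0.16,0.0],0]
    - [[0.0,-0.18,0.0],0]
    - [[0.0,-0.18,0.0],0]
    - [[0.0,-0.18,0.0],0]

```text
time: 2.25
tcp_pos: [0.4419, -0.0989, 0.3291]
ee_rot: [[0.018, -1.0, -0.0], [-1.0, -0.018, 0.0], [-0.0, 0.0, -1.0]]
force: [-0.2, 0.3, -0.2]
grip_width: 0.0875
grip_force: 0.0
```

Run:
```python
from h import *
C={n:cam(n) for n in('scene','top')}
s=readout.get_state(); print(s['tcp_pos'],s['force'],s['joints'].round(1))
w=vision.get_image('wrist')[:,:,::-1]; t=vision.get_image('top')[:,:,::-1]; sc=vision.get_image('scene')[:,:,::-1]
cv2.imwrite('pics/w1.png',w);cv2.imwrite('pics/t1.png',t);cv2.imwrite('pics/s1.png',sc)
a=cv2.resize(w[0:320,60:380],(520,520),interpolation=cv2.INTER_CUBIC)
u,v=proj(C['scene'],s['tcp_pos']).astype(int); x0=u-100;y0=max(0,v-150); print('scene crop',x0,y0)
b=cv2.resize(sc[y0:y0+390,x0:x0+210],(280,520))
cv2.imwrite('pics/c1.png',np.hstack([a,b]))
```

```text
[ 0.44191186 -0.09888236  0.32909549] [-0.23954709  0.29336818 -0.21636291] [ 12.4  -4.2 -15.6  -0.  -78.6 -11.4]
scene crop 257 37
```

View pics/c1.png

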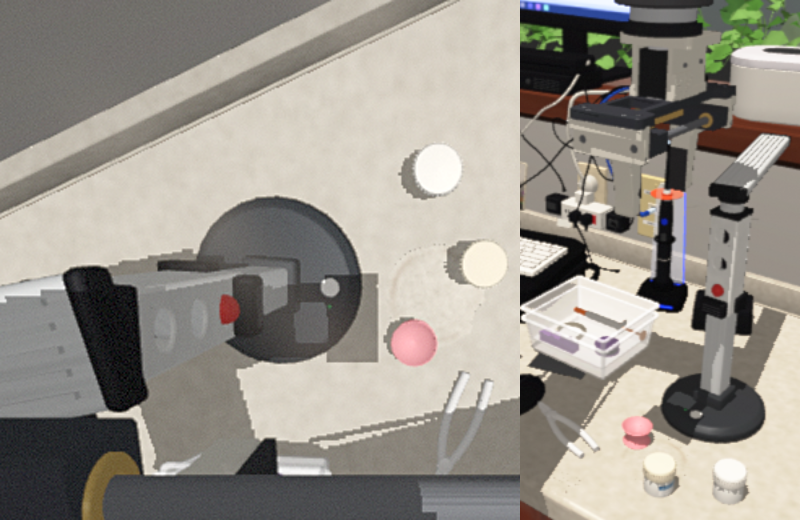

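```bash
python3 - <<'E'
from h import *
W=cam('wrist'); S=cam('scene');T=cam('top')
w=lambda x,y:(60+x/1.625,y/1.625)
im=cv2.imread('pics/w1.png').astype(int)
def red(im):
    m=((im[:,:,2]>110)&(im[:,:,1]<80)&(im[:,:,0]<90)).astype(np.uint8); return m
m=red(im); n,l,st,ce=cv2.connectedComponentsWithStats(m); k=1+np.argmax(st[1:,4]); print(st[k],ce[k])
print('button z=.19',onz(W,*ce[k],.19)); print(tri(W,ce[k],S,(404.8,254.4)), tri(W,ce[k],T,(390,231.7)))
P=np.array([onz(W,*w(*p),.016)[:2] for p in [(275,197),(361,280),(280,362),(201,235),(335,222),(335,338),(225,212),(230,345)]])
A=np.c_[2*P,np.ones(len(P))]; q=np.linalg.lstsq(A,(P**2).sum(1),rcond=None)[0]; print('foot',q[:2],np.sqrt(q[2]+q[0]**2+q[1]**2))
print('dot',onz(W,*w(330,287),.02),'led',onz(W,*w(329,306),.02))
print('ledge front',[onz(W,*w(*p),.18).round(4) for p in [(262,280),(262,332),(237,276),(236,334)]])
print('holes',[onz(W,*w(*p),z).round(4) for p,z in [((199,319),.226),((165,330),.262)]])
print('bar rear edge', [onz(W,*w(*p),.328).round(4) for p in [(66,270),(108,408),(105,266),(146,395)]])
for n,p in dict(cup=(413,343),jb=(484,264),ja=(437,170)).items(): print(n,onz(W,*w(*p),.03).round(3))
# rail end from scene: crop pixel->scene
s=lambda x,y:(257+(x-520)*210/280,37+y*390/520)
for nm,p in dict(endtop=(735,88),endbot=(735,122)).items():
    o,d=ray(S,*s(*p)); print(nm,[ (o+d*(y-o[1])/d[1]).round(3) for y in(-.06,-.1,-.138)])
E
python3 - <<'E'
import cv2,sys
sys.path.insert(0,'.')
im=cv2.imread('pics/w1.png'); a=cv2.resize(im[150:230,150:250],(600,480),interpolation=cv2.INTER_CUBIC)
s=cv2.imread('pics/s1.png'); b=cv2.resize(s[20:180,280:420],None,fx=3,fy=3)
cv2.imwrite('pics/c2.png',cv2.resize(b,(525,600)))
E
```

```text
[195 182  12  17 170] [200.24117647 190.07058824]
button z=.19 [ 0.5450536  -0.12784722  0.19      ]
(array([ 0.54549489, -0.12895104,  0.1903207 ]), np.float64(0.0023948589121329292)) (array([ 0.54557909, -0.12724086,  0.18749792]), np.float64(0.0008853365470680611))
foot [ 0.56275574 -0.12992055] 0.06874471358084804
dot [ 0.51768549 -0.12665208  0.02      ] led [ 0.51884789 -0.11090707  0.02      ]
ledge front [array([ 0.5289, -0.1427,  0.18  ]), array([ 0.5304, -0.1141,  0.18  ]), array([ 0.5424, -0.1446,  0.18  ]), array([ 0.5449, -0.1127,  0.18  ])]
holes [array([ 0.5466, -0.1273,  0.226 ]), array([ 0.5465, -0.1276,  0.262 ])]
bar rear edge [array([ 0.5422, -0.1549,  0.328 ]), array([ 0.5353, -0.1146,  0.328 ]), array([ 0.5312, -0.1563,  0.328 ]), array([ 0.5235, -0.1189,  0.328 ])]
cup [ 0.448 -0.083  0.03 ]
jb [ 0.392 -0.148  0.03 ]
ja [ 0.432 -0.218  0.03 ]
endtop [array([ 0.693, -0.06 ,  0.403]), array([ 0.608, -0.1  ,  0.42 ]), array([ 0.528, -0.138,  0.436])]
endbot [array([ 0.702, -0.06 ,  0.357]), array([ 0.617, -0.1  ,  0.379]), array([ 0.535, -0.138,  0.399])]
```

View pics/c2.png

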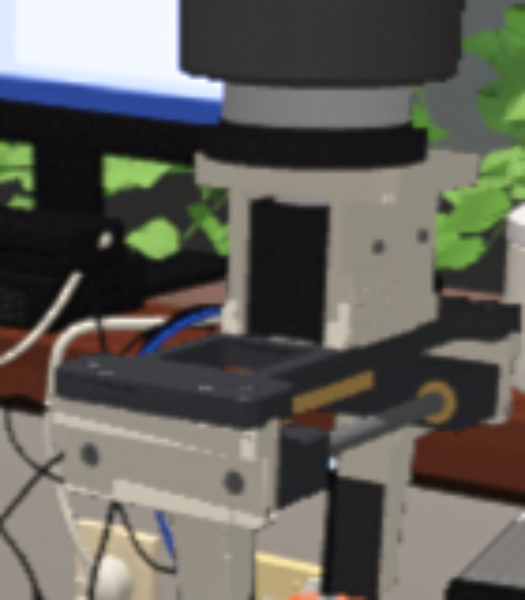

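Rail end is a flat block about 37 mm tall, with nothing beyond it up to the wrist. With the tool held vertical it is the only part that can reach the button face, because the sleeve rises above it. I'll use that end face as the pusher, watching the force.

Emit:
servo_tool:
  plan:
    - [[-0.055,-0.05,0.0],-0.11]
    - [[-0.055,-0.05,-0.1],-0.11]
    - [[-0.055,-0.05,-0.22],-0.11]
    - [[-0.055,-0.05,-0.34],-0.11]
    - [[-0.055,-0.05,-0.44],-0.11]
  hand: 1
  grip_force: 40

```text
time: 2.9
tcp_pos: [0.4192, -0.1186, 0.1514]
ee_rot: [[-0.067, -0.998, -0.0], [-0.998, 0.067, 0.0], [-0.0, 0.0, -1.0]]
force: [0.3, 0.2, -0.1]
grip_width: 0.0878
grip_force: 0.0
```

Run:
```python
from h import *
s=readout.get_state(); print(s['tcp_pos'],s['force'],s['ee_rot'].round(3))
S=cam('scene'); sc=vision.get_image('scene')[:,:,::-1]
cv2.imwrite('pics/s2.png',sc)
cv2.imwrite('pics/c3.png',cv2.resize(sc[140:340,280:460],(720,600),interpolation=cv2.INTER_CUBIC)[:600])
```

```text
[ 0.41917785 -0.11864848  0.15137001] [ 0.28059916  0.16846864 -0.10387743] [[-0.067 -0.998 -0.   ]
 [-0.998  0.067  0.   ]
 [-0.     0.    -1.   ]]
```

View pics/c3.png

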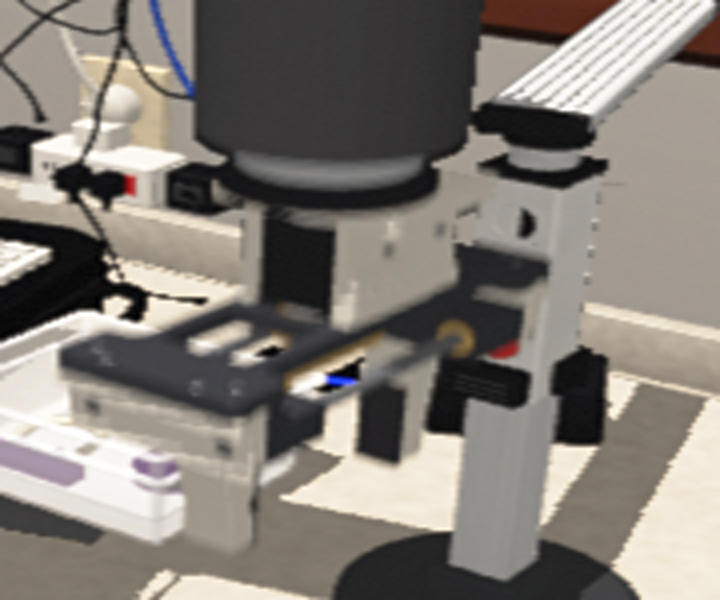

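The rail end (about (540,270)) is level with the sleeve and aligned with the button (505,348). I'll lower it to just above the ledge and creep in.

Emit:
servo_tool:
  plan:
    - [[0.0,0.0,-0.05],0]
    - [[0.0,0.0,-0.0875],0]
    - [[0.0,0.0,-0.0875],0]
    - [[0.02,-0.001,-0.0875],0]
    - [[0.04,-0.002,-0.0875],0]

```text
time: 3.45
tcp_pos: [0.4377, -0.1199, 0.1198]
ee_rot: [[-0.067, -0.998, 0.003], [-0.998, 0.067, -0.0], [-0.0, -0.003, -1.0]]
force: [0.0, -0.4, 0.4]
grip_width: 0.0881
grip_force: 0.0
```

Emit:
servo_tool:
  plan:
    - [[0.0025,0,0],0]
    - [[0.005,0,0],0]
    - [[0.0075,0,0],0]
    - [[0.01,0,0],0]
    - [[0.01,0,0],0]

```text
time: 3.95
tcp_pos: [0.4398, -0.1203, 0.1183]
ee_rot: [[-0.068, -0.998, 0.0], [-0.998, 0.068, -0.0], [0.0, -0.0, -1.0]]
force: [0.4, 0.6, -0.3]
grip_width: 0.0876
grip_force: 0.0
```

Emit:
servo_tool:
  plan:
    - [[0.0025,0,0],0]
    - [[0.005,0,0],0]
    - [[0.0075,0,0],0]
    - [[0.01,0,0],0]
    - [[0.01,0,0],0]

```text
time: 4.45
tcp_pos: [0.444, -0.1202, 0.1182]
ee_rot: [[-0.068, -0.998, -0.0], [-0.998, 0.068, -0.0], [0.0, 0.0, -1.0]]
force: [0.5, 0.7, -0.4]
grip_width: 0.0875
grip_force: 0.0
```

Emit:
servo_tool:
  plan:
    - [[0.0025,0,0],0]
    - [[0.005,0,0],0]
    - [[0.0075,0,0],0]
    - [[0.0075,0,0],0]
    - [[0.0075,0,0],0]

```text
time: 4.95
tcp_pos: [0.4468, -0.1202, 0.1182]
ee_rot: [[-0.068, -0.998, -0.0], [-0.998, 0.068, -0.0], [0.0, 0.0, -1.0]]
force: [-0.5, -0.8, -0.4]
grip_width: 0.0875
grip_force: 0.0
```

Emit:
servo_tool:
  plan:
    - [[0.0025,0,0],0]
    - [[0.005,0,0],0]
    - [[0.005,0,0],0]
    - [[0.005,0,0],0]
    - [[0.005,0,0],0]

```text
time: 5.45
tcp_pos: [0.4488, -0.1202, 0.1182]
ee_rot: [[-0.068, -0.998, -0.0], [-0.998, 0.068, 0.0], [-0.0, 0.0, -1.0]]
force: [-0.6, -0.1, 0.7]
grip_width: 0.0875
grip_force: 0.0
```

Run:
```python
from h import *
for i in range(4):
    s=readout.get_state(); print(s['tcp_pos'],s['force'],s['ft_torque'])
    sc=vision.get_image('scene')
cv2.imwrite('pics/s3.png',sc[:,:,::-1])
```

```text
[ 0.44877684 -0.12020267  0.11823597] [-0.63921978 -0.13856584  0.72003786] [ 0.07778242 -0.07181845  0.02282316]
[ 0.44879882 -0.12020553  0.11824156] [-0.48493324 -0.07345246  0.25834748] [ 0.01545679 -0.03422811  0.02318059]
[ 0.4487915  -0.12022722  0.11825692] [ 0.06906931 -0.37840968  0.34910127] [ 0.08599378 -0.11092299 -0.07270867]
[ 0.44881015 -0.12021933  0.11827438] [0.30833988 0.12127828 0.80614778] [ 0.11039004 -0.05399569  0.0198825 ]
```

Emit:
servo_tool:
  plan:
    - [[0.0025,0,0],0]
    - [[0.005,0,0],0]
    - [[0.005,0,0],0]
    - [[0.005,0,0],0]
    - [[0.005,0,0],0]

```text
time: 6.15
tcp_pos: [0.4506, -0.1202, 0.1181]
ee_rot: [[-0.068, -0.998, -0.0], [-0.998, 0.068, 0.0], [0.0, 0.0, -1.0]]
force: [-1.6, 0.5, -1.0]
grip_width: 0.0879
grip_force: 0.0
```

Emit:
servo_tool:
  plan:
    - [[0.0025,0,0],0]
    - [[0.005,0,0],0]
    - [[0.005,0,0],0]
    - [[0.005,0,0],0]
    - [[0.005,0,0],0]

```text
time: 6.65
tcp_pos: [0.4504, -0.1202, 0.1174]
ee_rot: [[-0.069, -0.998, -0.004], [-0.998, 0.069, 0.0], [0.0, 0.004, -1.0]]
force: [-8.2, 1.8, 0.5]
grip_width: 0.0877
grip_force: 0.0
```

Run:
```python
from h import *
f=[]
for i in range(4):
    s=readout.get_state(); f.append(s['force']); sc=vision.get_image('scene')
print(s['tcp_pos'],np.mean(f,0),np.std(f,0))
cv2.imwrite('pics/s4.png',sc[:,:,::-1])
m=lambda im:(im[235:275,385:425,2]>110)&(im[235:275,385:425,1]<80)&(im[235:275,385:425,0]<90)
for k in('s2','s3','s4'):
    v,u=np.nonzero(m(cv2.imread(f'pics/{k}.png').astype(int))); print(k,len(u),u.min()+385,u.max()+385,v.min()+235,v.max()+235)
```

```text
[ 0.45035183 -0.1202373   0.11734602] [-7.75943833  1.67680758  0.2682214 ] [0.40917537 0.41139642 0.26295372]
s2 17 403 408 254 258Traceback (most recent call last):
  File "<stdin>", line 9, in <module>
    return umr_minimum(a, axis, None, out, keepdims, initial, where)
ValueError: zero-size array to reduction operation minimum which has no identity
```

Run:
```python
import cv2
s=cv2.imread('pics/s4.png'); cv2.imwrite('pics/c4.png',cv2.resize(s[190:310,330:450],(600,600),interpolation=cv2.INTER_CUBIC))
```

```text
(no output)
```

View pics/c4.png

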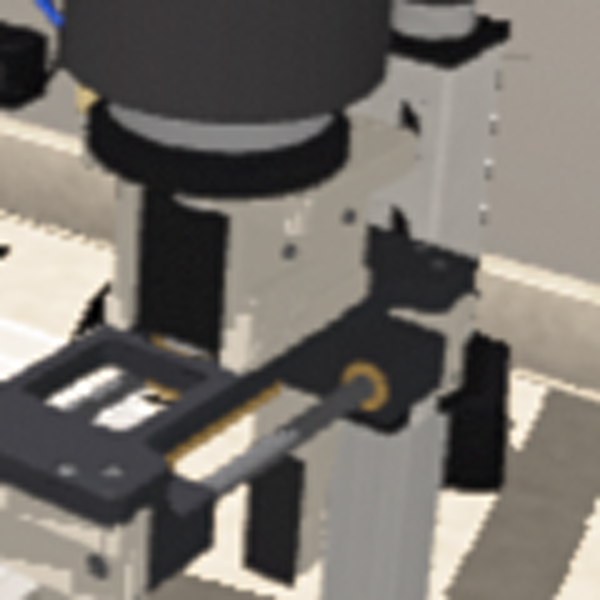

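Run:
```python
from h import *
f=[];t=[]
for i in range(6):
    s=readout.get_state(); f.append(s['force']);t.append(s['ft_torque']); vision.get_image('top')
F=np.mean(f,0);t=np.mean(t,0); print(s['tcp_pos'],F,t,s['effort'].round(2),s['joints'].round(2))
a=np.array([.998,-.068,0])
for L in(.0963,): 
  # unknown y offset w along face (dir b) and z
  b=np.array([.068,.998,0])
  # T = (L a + w b + z k) x F (about TCP)
  A=np.c_[np.cross(b,F),np.cross([0,0,1],F)]; x=np.linalg.lstsq(A,t-np.cross(L*a,F),rcond=None); print(x[:2])
```

```text
[ 0.45033726 -0.12025095  0.11733243] [-8.27221131  1.85835569  0.19684338] [0.61565015 2.09529893 0.22872081] [ -0.15 -33.45  27.92   7.06   2.05  -0.24] [  9.3    7.03 -33.35  -0.07 -49.87 -13.19]
(array([ 0.01281874, -0.25920581]), array([0.01851475]))
```

Run:
```python
from h import *
T=cam('top'); t1=cv2.imread('pics/t1.png')
tcp=np.array([.4419,-.0989,.3291]); a=np.array([1,.018,0]); b=np.array([-.018,1,0])
for z in (.085,.107):
 for w in (-.03,0.0,.03):
  print(z,w,[int(t1[tuple(proj(T,tcp+a*x+b*w+[0,0,z]).round().astype(int)[::-1])].mean()) for x in np.arange(.07,.115,.003)])
# scene triangulation, sharp corners of far plate in s4 (current) 
S=cam('scene'); s=readout.get_state(); tcp=s['tcp_pos']; a=np.array([.998,-.068,0]); b=np.array([.068,.998,0])
for nm,p in dict(plate_right=(475,265),plate_left=(368,235),beige_botright=(455,395),black_lowbot=(385,430)).items():
    u=(330+p[0]/5,190+p[1]/5); o,d=ray(S,*u); r=[]
    for L in(.086,.0905,.0965):
        k=((tcp+a*L-o)@a)/(d@a); q=o+k*d-tcp; r.append((L,round(q@b,4),round(q[2],4)))
    print(nm,r)
# near end in s1
tcp=np.array([.4419,-.0989,.3291]); a=np.array([1,.018,0]); b=np.array([-.018,1,0])
for nm,p in dict(top_left=(55,365),top_right=(270,415),bei_left_bot=(55,465),bei_right_bot=(275,515),top_l2=(60,395),top_r2=(262,425)).items():
    u=(280+p[0]/3.75,20+p[1]/3.75); o,d=ray(S,*u); r=[]
    for L in(-.086,-.0905,-.0965):
        k=((tcp+a*L-o)@a)/(d@a); q=o+k*d-tcp; r.append((L,round(q@b,4),round(q[2],4)))
    print(nm,r)
```

```text
0.085 -0.03 [99, 81, 49, 44, 44, 45, 77, 49, 40, 39, 59, 138, 136, 135, 123]
0.085 0.0 [44, 46, 44, 40, 49, 43, 43, 40, 42, 45, 31, 75, 24, 58, 112]
0.085 0.03 [46, 45, 45, 44, 44, 46, 66, 42, 42, 44, 35, 46, 43, 42, 42]
0.107 -0.03 [104, 79, 55, 46, 43, 70, 42, 35, 42, 53, 134, 132, 121, 119, 123]
0.107 0.0 [47, 40, 44, 43, 40, 42, 36, 42, 45, 95, 133, 136, 143, 139, 141]
0.107 0.03 [43, 44, 45, 47, 51, 91, 74, 47, 39, 34, 40, 47, 42, 45, 34]
plate_right [(0.086, np.float64(-0.0422), np.float64(0.1098)), (0.0905, np.float64(-0.0399), np.float64(0.1074)), (0.0965, np.float64(-0.0369), np.float64(0.1042))]
plate_left [(0.086, np.float64(-0.0039), np.float64(0.1082)), (0.0905, np.float64(-0.0014), np.float64(0.1058)), (0.0965, np.float64(0.002), np.float64(0.1026))]
beige_botright [(0.086, np.float64(-0.0402), np.float64(0.0633)), (0.0905, np.float64(-0.0379), np.float64(0.0606)), (0.0965, np.float64(-0.0349), np.float64(0.057))]
black_lowbot [(0.086, np.float64(-0.0166), np.float64(0.0418)), (0.0905, np.float64(-0.0141), np.float64(0.039)), (0.0965, np.float64(-0.0108), np.float64(0.0
[... 293 characters left out ...]
np.float64(-0.0458), np.float64(0.1038))]
bei_left_bot [(-0.086, np.float64(0.0437), np.float64(0.0722)), (-0.0905, np.float64(0.0402), np.float64(0.0737)), (-0.0965, np.float64(0.0355), np.float64(0.0757))]
bei_right_bot [(-0.086, np.float64(-0.0425), np.float64(0.0702)), (-0.0905, np.float64(-0.0453), np.float64(0.0717)), (-0.0965, np.float64(-0.0489), np.float64(0.0738))]
top_l2 [(-0.086, np.float64(0.0412), np.float64(0.0958)), (-0.0905, np.float64(0.0377), np.float64(0.0971)), (-0.0965, np.float64(0.0331), np.float64(0.0989))]
top_r2 [(-0.086, np.float64(-0.0367), np.float64(0.0974)), (-0.0905, np.float64(-0.0395), np.float64(0.0987)), (-0.0965, np.float64(-0.0432), np.float64(0.1005))]
```

Contact is hard and there was no spring force, so the black top plate has met the sleeve face while the block under it missed the button. I'll back off and close the hand, to see whether the blocks slide inward and leave the 12 mm plate as a free edge.

Emit:
servo_tool:
  plan:
    - [[-0.03,0.002,0],0]
    - [[-0.0625,0.004,0],0]
    - [[-0.0625,0.004,0],0]
    - [[-0.0625,0.004,0],0]
    - [[-0.0625,0.004,0],0]
  hand: -1
  grip_force: 10

```text
time: 7.65
tcp_pos: [0.4284, -0.1185, 0.1187]
ee_rot: [[-0.068, -0.998, 0.001], [-0.998, 0.068, 0.0], [-0.0, -0.001, -1.0]]
force: [0.3, 0.1, -0.3]
grip_width: 0.053
grip_force: 0.0
```

Emit:
servo_tool:
  plan:
    - [[0,0,0],0]
    - [[0,0,0],0]
    - [[0,0,0],0]
    - [[0,0,0],0]
    - [[0,0,0],0]

```text
time: 8.15
tcp_pos: [0.4278, -0.1186, 0.1182]
ee_rot: [[-0.068, -0.998, -0.0], [-0.998, 0.068, -0.0], [0.0, 0.0, -1.0]]
force: [0.5, 0.5, 0.6]
grip_width: 0.0134
grip_force: 0.0
```

Run:
```python
from h import *
s=readout.get_state(); print(s['tcp_pos'],s['force'],s['grip_width'])
sc=vision.get_image('scene')[:,:,::-1]; cv2.imwrite('pics/s5.png',sc)
cv2.imwrite('pics/c5.png',cv2.resize(sc[190:310,320:450],(650,600),interpolation=cv2.INTER_CUBIC))
```

```text
[ 0.42782    -0.11862144  0.11816074] [0.51233192 0.46776351 0.58205647] 0.013357070471244457
```

View pics/c5.png

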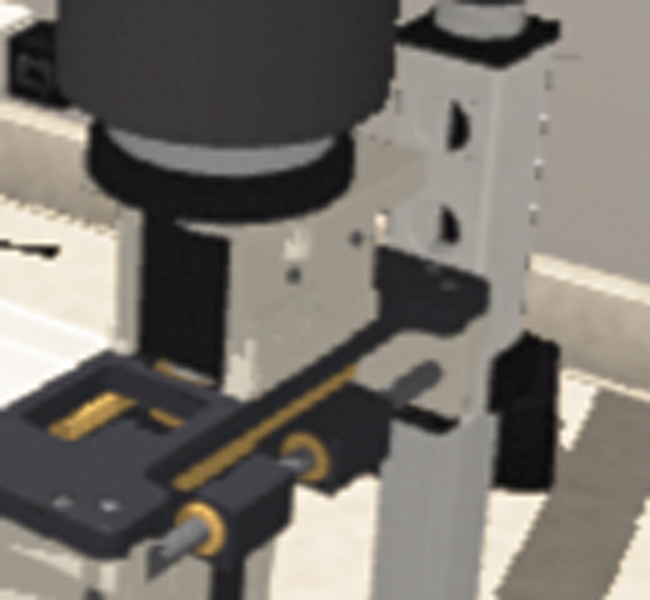

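Emit:
servo_tool:
  plan:
    - [[0.0,0,0.044],0]
    - [[0.0,0,0.044],0]
    - [[0.02,-0.001,0.044],0]
    - [[0.04,-0.003,0.044],0]
    - [[0.051,-0.004,0.044],0]

```text
time: 8.7
tcp_pos: [0.4491, -0.1203, 0.1354]
ee_rot: [[-0.068, -0.998, -0.0], [-0.998, 0.068, -0.0], [0.0, 0.0, -1.0]]
force: [-0.5, -0.5, -0.3]
grip_width: 0.0008
grip_force: 0.0
```

Emit:
servo_tool:
  plan:
    - [[0.002,0,0],0]
    - [[0.004,0,0],0]
    - [[0.004,0,0],0]
    - [[0.004,0,0],0]
    - [[0.004,0,0],0]

```text
time: 9.2
tcp_pos: [0.4497, -0.1202, 0.1359]
ee_rot: [[-0.068, -0.998, 0.0], [-0.998, 0.068, 0.0], [-0.0, -0.0, -1.0]]
force: [-0.1, -0.3, -0.6]
grip_width: 0.0007
grip_force: 0.0
```

Emit:
servo_tool:
  plan:
    - [[0.002,0,0],0]
    - [[0.004,0,0],0]
    - [[0.004,0,0],0]
    - [[0.004,0,0],0]
    - [[0.004,0,0],0]

```text
time: 9.7
tcp_pos: [0.4506, -0.1202, 0.1356]
ee_rot: [[-0.068, -0.998, -0.001], [-0.998, 0.068, 0.0], [0.0, 0.001, -1.0]]
force: [-4.6, 0.9, 0.9]
grip_width: 0.0006
grip_force: 0.0
```

Emit:
servo_tool:
  plan:
    - [[-0.02,0.002,0],0]
    - [[-0.0375,0.003,0],0]
    - [[-0.0375,0.003,-0.03],0]
    - [[-0.0375,0.003,-0.064],0]
    - [[-0.0375,0.003,-0.064],0]

```text
time: 10.2
tcp_pos: [0.4352, -0.119, 0.1092]
ee_rot: [[-0.068, -0.998, -0.002], [-0.998, 0.068, -0.0], [0.0, 0.002, -1.0]]
force: [-0.2, -0.2, -0.8]
grip_width: 0.0005
grip_force: 0.0
```

Emit:
servo_tool:
  plan:
    - [[0.002,0,0],0]
    - [[0.004,0,0],0]
    - [[0.006,0,0],0]
    - [[0.008,0,0],0]
    - [[0.008,0,0],0]

```text
time: 10.7
tcp_pos: [0.4399, -0.119, 0.1105]
ee_rot: [[-0.068, -0.998, 0.0], [-0.998, 0.068, 0.0], [-0.0, -0.0, -1.0]]
force: [-0.1, 0.3, 0.7]
grip_width: 0.0006
grip_force: 0.0
```

Emit:
servo_tool:
  plan:
    - [[0.002,0,0],0]
    - [[0.004,0,0],0]
    - [[0.006,0,0],0]
    - [[0.008,0,0],0]
    - [[0.008,0,0],0]

```text
time: 11.2
tcp_pos: [0.4429, -0.119, 0.1102]
ee_rot: [[-0.068, -0.998, -0.0], [-0.998, 0.068, -0.0], [0.0, 0.0, -1.0]]
force: [0.1, 0.2, -0.2]
grip_width: 0.0009
grip_force: 0.0
```

Emit:
servo_tool:
  plan:
    - [[0.002,0,0],0]
    - [[0.004,0,0],0]
    - [[0.006,0,0],0]
    - [[0.006,0,0],0]
    - [[0.006,0,0],0]

```text
time: 11.7
tcp_pos: [0.4452, -0.119, 0.1102]
ee_rot: [[-0.068, -0.998, -0.0], [-0.998, 0.068, -0.0], [0.0, 0.0, -1.0]]
force: [0.5, 0.4, 0.2]
grip_width: 0.0001
grip_force: 0.0
```

```bash
cat >> h.py <<'E'
def ff(n=5):
    f=[];t=[]
    for i in range(n):
        s=readout.get_state(); f.append(s['force']);t.append(s['ft_torque']);im=vision.get_image('scene')
    print(s['time'],s['tcp_pos'].round(4),'F',np.mean(f,0).round(2),'T',np.mean(t,0).round(2)); return im[:,:,::-1]
E
python3 -c "from h import *;ff()"
```

```text
11.9 [ 0.4452 -0.119   0.1102] F [-0.06  0.29 -0.18] T [ 0.09 -0.04 -0.01]
```

Emit:
servo_tool:
  plan:
    - [[-0.02,0.001,0],0]
    - [[-0.03,0.001,0],0]
    - [[-0.03,0.001,-0.03],0]
    - [[-0.03,0.001,-0.06],0]
    - [[-0.03,0.001,-0.06],0]

```text
time: 12.45
tcp_pos: [0.4317, -0.1187, 0.0852]
ee_rot: [[-0.068, -0.998, -0.002], [-0.998, 0.068, -0.0], [0.0, 0.002, -1.0]]
force: [-0.3, -0.3, -0.9]
grip_width: 0.0007
grip_force: 0.0
```

Emit:
servo_tool:
  plan:
    - [[0.002,0,0],0]
    - [[0.004,0,0],0]
    - [[0.006,0,0],0]
    - [[0.008,0,0],0]
    - [[0.01,0,0],0]

```text
time: 12.95
tcp_pos: [0.4374, -0.1186, 0.0865]
ee_rot: [[-0.068, -0.998, 0.0], [-0.998, 0.068, 0.0], [-0.0, -0.0, -1.0]]
force: [0.8, -1.3, -1.3]
grip_width: 0.0009
grip_force: 0.0
```

Emit:
servo_tool:
  plan:
    - [[0.002,0,0],0]
    - [[0.004,0,0],0]
    - [[0.006,0,0],0]
    - [[0.008,0,0],0]
    - [[0.01,0,0],0]

```text
time: 13.45
tcp_pos: [0.4409, -0.1186, 0.0861]
ee_rot: [[-0.068, -0.998, -0.001], [-0.998, 0.068, -0.0], [0.0, 0.001, -1.0]]
force: [-3.2, 0.0, 0.9]
grip_width: 0.0006
grip_force: 0.0
```

```bash
python3 -c "from h import *;ff()"
```

```text
13.65 [ 0.4408 -0.1187  0.0861] F [-1.93  0.15  0.32] T [0.13 0.49 0.02]
```

Emit:
servo_tool:
  plan:
    - [[0.002,0,0],0]
    - [[0.003,0,0],0]
    - [[0.003,0,0],0]
    - [[0.003,0,0],0]
    - [[0.003,0,0],0]

```text
time: 14.2
tcp_pos: [0.4408, -0.1187, 0.0858]
ee_rot: [[-0.069, -0.998, -0.003], [-0.998, 0.069, 0.0], [0.0, 0.003, -1.0]]
force: [-6.7, 0.6, 2.0]
grip_width: 0.0006
grip_force: 0.0
```

```bash
python3 -c "from h import *;ff()"
```

```text
14.4 [ 0.4408 -0.1187  0.0858] F [-5.94  1.01  1.88] T [0.35 1.62 0.09]
```

Emit:
servo_tool:
  plan:
    - [[-0.02,0.001,0],0]
    - [[-0.02,0.001,0.03],0]
    - [[-0.02,0.001,0.051],0]
    - [[-0.02,0.001,0.051],0]
    - [[-0.02,0.001,0.051],0]

```text
time: 14.95
tcp_pos: [0.4348, -0.1181, 0.1068]
ee_rot: [[-0.068, -0.998, 0.001], [-0.998, 0.068, 0.0], [-0.0, -0.001, -1.0]]
force: [0.8, -0.1, -0.3]
grip_width: 0.0004
grip_force: 0.0
```

Emit:
servo_tool:
  plan:
    - [[0.004,0,0],0]
    - [[0.008,0,0],0]
    - [[0.012,0,0],0]
    - [[0.016,0,0],0]
    - [[0.018,0,0],0]

```text
time: 15.45
tcp_pos: [0.4418, -0.1182, 0.1065]
ee_rot: [[-0.068, -0.998, -0.0], [-0.998, 0.068, -0.0], [0.0, 0.0, -1.0]]
force: [-0.3, 0.0, -0.7]
grip_width: 0.0002
grip_force: 0.0
```

```bash
python3 -c "from h import *;ff()"
```

```text
15.65 [ 0.4416 -0.1182  0.1066] F [-0.27 -0.01 -0.13] T [ 0.06 -0.05 -0.  ]
```

Emit:
servo_tool:
  plan:
    - [[0.002,0,0],0]
    - [[0.004,0,0],0]
    - [[0.006,0,0],0]
    - [[0.008,0,0],0]
    - [[0.01,0,0],0]

```text
time: 16.2
tcp_pos: [0.4457, -0.1182, 0.1066]
ee_rot: [[-0.068, -0.998, 0.0], [-0.998, 0.068, 0.0], [-0.0, -0.0, -1.0]]
force: [-0.3, -0.9, -0.5]
grip_width: 0.0003
grip_force: 0.0
```

```bash
python3 -c "from h import *;ff()"
```

```text
16.4 [ 0.4456 -0.1182  0.1066] F [ 0.28 -0.38 -0.14] T [ 0.08 -0.07  0.01]
```

Emit:
servo_tool:
  plan:
    - [[0.002,0,0],0]
    - [[0.004,0,0],0]
    - [[0.004,0,0],0]
    - [[0.004,0,0],0]
    - [[0.004,0,0],0]

```text
time: 16.95
tcp_pos: [0.4468, -0.1182, 0.1065]
ee_rot: [[-0.068, -0.998, -0.001], [-0.998, 0.068, -0.0], [0.0, 0.001, -1.0]]
force: [-2.3, 0.5, 0.2]
grip_width: 0.0007
grip_force: 0.0
```

```bash
python3 -c "from h import *;ff()"
```

```text
17.15 [ 0.4468 -0.1182  0.1065] F [-2.5   0.29 -0.02] T [0.13 0.73 0.04]
```

Emit:
servo_tool:
  plan:
    - [[0.002,0,0],0]
    - [[0.004,0,0],0]
    - [[0.004,0,0],0]
    - [[0.004,0,0],0]
    - [[0.004,0,0],0]

```text
time: 17.7
tcp_pos: [0.4468, -0.1183, 0.1061]
ee_rot: [[-0.069, -0.998, -0.003], [-0.998, 0.069, 0.0], [0.0, 0.003, -1.0]]
force: [-8.9, 0.9, 2.5]
grip_width: 0.0001
grip_force: 0.0
```

```bash
python3 -c "from h import *;ff()"
```

```text
17.9 [ 0.4468 -0.1183  0.1061] F [-8.81  0.8   2.11] T [0.43 2.36 0.13]
```

Contact geometry shows the rail end tapers, so it meets the ledge before the button and cannot press it. A tilted fingertip would be needed. I'll back off and test how the arm treats poses at the edge of its reach, since the orientation may yield there.

Emit:
servo_tool:
  plan:
    - [[-0.05,0.003,0],0]
    - [[-0.1,0.006,0.0],0]
    - [[-0.1,0.006,0.12],0]
    - [[-0.1,0.006,0.24],0]
    - [[-0.1,0.006,0.36],0]

```text
time: 18.45
tcp_pos: [0.4091, -0.1159, 0.2531]
ee_rot: [[-0.068, -0.998, 0.002], [-0.998, 0.068, -0.0], [0.0, -0.002, -1.0]]
force: [2.0, -0.3, -0.6]
grip_width: 0.0005
grip_force: 0.0
```

Emit:
servo_tool:
  plan:
    - [[0,0,0.12],0]
    - [[0,0,0.24],0]
    - [[0,0,0.36],0]
    - [[0,0,0.48],0]
    - [[0,0,0.6],0]

```text
time: 18.95
tcp_pos: [0.4088, -0.1159, 0.4934]
ee_rot: [[-0.068, -0.998, 0.003], [-0.998, 0.068, 0.0], [-0.0, -0.003, -1.0]]
force: [1.3, -0.6, 0.4]
grip_width: 0.0007
grip_force: 0.0
```

Emit:
servo_tool:
  plan:
    - [[0,0,0.12],0]
    - [[0,0,0.24],0]
    - [[0,0,0.36],0]
    - [[0,0,0.48],0]
    - [[0,0,0.6],0]

```text
time: 19.45
tcp_pos: [0.408, -0.1161, 0.7332]
ee_rot: [[-0.068, -0.998, 0.003], [-0.998, 0.068, 0.0], [-0.0, -0.003, -1.0]]
force: [2.2, -0.5, 1.8]
grip_width: 0.0004
grip_force: 0.0
```

```bash
python3 -c "from h import *;ff(1);print(readout.get_state()['joints'].round(1))"
```

```text
19.45 [ 0.408  -0.1161  0.7332] F [ 2.15 -0.51  1.83] T [ 0.02 -0.37  0.02]
[  11.     3.5   46.9    0.2 -132.6  -14.9]
```

Emit:
servo_tool:
  plan:
    - [[0,0,0.12],0]
    - [[0,0,0.24],0]
    - [[0,0,0.36],0]
    - [[0,0,0.48],0]
    - [[0,0,0.6],0]

```text
time: 20.0
tcp_pos: [0.3748, -0.1063, 0.8218]
ee_rot: [[-0.069, -0.997, 0.023], [-0.998, 0.068, -0.014], [0.012, -0.024, -1.0]]
force: [-1.1, 0.1, 0.5]
grip_width: 0.0008
grip_force: 0.0
```

```bash
python3 -c "from h import *;ff(1);print(readout.get_state()['joints'].round(1),readout.get_state()['ee_rot'].round(3))"
```

```text
20.0 [ 0.3748 -0.1063  0.8218] F [-1.1   0.15  0.5 ] T [0.12 0.15 0.  ]
[  14.9   10.4   71.7    2.2 -150.1  -16.9] [[-0.069 -0.997  0.025]
 [-0.998  0.069 -0.013]
 [ 0.012 -0.026 -1.   ]]
```

Emit:
servo_tool:
  plan:
    - [[0,0,0],0]
    - [[0,0,0],0]
    - [[0,0,0],0]
    - [[0,0,0],0]
    - [[0,0,0],0]

```text
time: 20.55
tcp_pos: [0.3753, -0.1065, 0.821]
ee_rot: [[-0.068, -0.997, 0.02], [-0.998, 0.068, -0.014], [0.013, -0.021, -1.0]]
force: [-0.4, 0.4, -0.3]
grip_width: 0.0004
grip_force: 0.0
```

Emit:
servo_tool:
  plan:
    - [[0.12,0,0.12],0]
    - [[0.24,0,0.24],0]
    - [[0.36,0,0.36],0]
    - [[0.48,0,0.48],0]
    - [[0.6,0,0.6],0]

```text
time: 21.05
tcp_pos: [0.4418, -0.0934, 0.8008]
ee_rot: [[-0.069, -0.997, 0.042], [-0.997, 0.068, -0.027], [0.024, -0.044, -0.999]]
force: [-0.2, 1.2, 1.0]
grip_width: 0.0008
grip_force: 0.0
```

```bash
python3 -c "from h import *;ff(1);print(readout.get_state()['joints'].round(1),readout.get_state()['ee_rot'].round(3))"
```

```text
21.05 [ 0.4418 -0.0934  0.8008] F [-0.22  1.21  1.01] T [0.23 0.14 0.01]
[  15.1   14.5   71.6    3.7 -145.2  -15.9] [[-0.068 -0.997  0.04 ]
 [-0.997  0.067 -0.028]
 [ 0.025 -0.042 -0.999]]
```

Emit:
servo_tool:
  plan:
    - [[0,0,1],0]
    - [[0,0,1],0]
    - [[0,0,1],0]
    - [[0,0,1],0]
    - [[0,0,1],0]

```text
time: 21.6
tcp_pos: [0.3764, -0.0811, 0.8339]
ee_rot: [[-0.069, -0.995, 0.066], [-0.997, 0.066, -0.04], [0.035, -0.069, -0.997]]
force: [0.4, -0.2, 0.2]
grip_width: 0.0002
grip_force: 0.0
```

Emit:
servo_tool:
  plan:
    - [[1,0,0],0]
    - [[1,0,0],0]
    - [[1,0,0],0]
    - [[1,0,0],0]
    - [[1,0,0],0]

```text
time: 22.1
tcp_pos: [0.5705, -0.0749, 0.7479]
ee_rot: [[-0.069, -0.994, 0.083], [-0.997, 0.065, -0.049], [0.043, -0.086, -0.995]]
force: [0.1, 0.3, 0.9]
grip_width: 0.0002
grip_force: 0.0
```

Emit:
servo_tool:
  plan:
    - [[0,0,-0.12],0]
    - [[0,0,-0.24],0]
    - [[0,0,-0.36],0]
    - [[0,0,-0.48],0]
    - [[0,0,-0.48],0]

```text
time: 22.6
tcp_pos: [0.5666, -0.075, 0.5534]
ee_rot: [[-0.069, -0.994, 0.081], [-0.997, 0.065, -0.048], [0.043, -0.084, -0.996]]
force: [0.3, -0.9, -0.4]
grip_width: 0.0005
grip_force: 0.0
```

The arm stops at its limit but keeps a small forward tilt, and the tilt survives the return into reach. Repeated pushes past the limit add up, so I can build about 30° of forward tilt. First I'll turn the tool's narrow side toward the lamp.

Emit:
servo_tool:
  plan:
    - [[-0.05,0,0.1],0.15]
    - [[-0.1,0,0.2],0.3]
    - [[-0.15,0,0.3],0.45]
    - [[-0.2,0,0.4],0.6]
    - [[-0.2,0,0.5],0.76]

```text
time: 23.1
tcp_pos: [0.4838, -0.0764, 0.7609]
ee_rot: [[0.502, -0.858, 0.104], [-0.863, -0.504, 0.009], [0.045, -0.094, -0.995]]
force: [0.4, 0.3, 2.3]
grip_width: 0.0005
grip_force: 0.0
```

Emit:
servo_tool:
  plan:
    - [[0,0,1],0.15]
    - [[0,0,1],0.3]
    - [[0,0,1],0.45]
    - [[0,0,1],0.6]
    - [[0,0,1],0.66]

```text
time: 23.6
tcp_pos: [0.429, -0.0614, 0.8157]
ee_rot: [[0.862, -0.496, 0.107], [-0.503, -0.863, 0.045], [0.07, -0.093, -0.993]]
force: [-0.4, 0.5, 0.0]
grip_width: 0.0007
grip_force: 0.0
```

Emit:
servo_tool:
  plan:
    - [[0,0,1],0]
    - [[0,0,1],0]
    - [[0,0,1],0]
    - [[0,0,1],0]
    - [[0,0,1],0]

```text
time: 24.1
tcp_pos: [0.3711, -0.0464, 0.8438]
ee_rot: [[0.857, -0.499, 0.131], [-0.507, -0.861, 0.035], [0.096, -0.097, -0.991]]
force: [0.2, -0.2, -0.9]
grip_width: 0.0004
grip_force: 0.0
```

Emit:
servo_tool:
  plan:
    - [[0.5,0,1],0]
    - [[0.5,0,1],0]
    - [[0.5,0,1],0]
    - [[0.5,0,1],0]
    - [[0.5,0,1],0]

```text
time: 24.6
tcp_pos: [0.4015, -0.0329, 0.8404]
ee_rot: [[0.852, -0.499, 0.156], [-0.508, -0.861, 0.025], [0.122, -0.101, -0.987]]
force: [1.1, 0.7, -0.6]
grip_width: 0.0006
grip_force: 0.0
```

```bash
python3 -c "from h import *;ff(1);print(readout.get_state()['joints'].round(1))"
```

```text
24.6 [ 0.4015 -0.0329  0.8404] F [ 1.13  0.68 -0.61] T [-0.08  0.54  0.02]
[  26.6    8.7   71.6    4.7 -144.2   37. ]
```

Emit:
servo_tool:
  plan:
    - [[0.3,-0.5,1],0]
    - [[0.3,-0.5,1],0]
    - [[0.3,-0.5,1],0]
    - [[0.3,-0.5,1],0]
    - [[0.3,-0.5,1],0]

```text
time: 25.15
tcp_pos: [0.3955, -0.1025, 0.8419]
ee_rot: [[0.847, -0.499, 0.183], [-0.51, -0.86, 0.012], [0.151, -0.103, -0.983]]
force: [-0.8, 0.0, -0.0]
grip_width: -0.0001
grip_force: 0.0
```

Emit:
servo_tool:
  plan:
    - [[1,-0.2,1],0]
    - [[1,-0.2,1],0]
    - [[1,-0.2,1],0]
    - [[1,-0.2,1],0]
    - [[1,-0.2,1],0]

```text
time: 25.65
tcp_pos: [0.4822, -0.1082, 0.8157]
ee_rot: [[0.842, -0.498, 0.209], [-0.509, -0.861, -0.001], [0.18, -0.106, -0.978]]
force: [0.2, 0.6, -0.2]
grip_width: 0.0004
grip_force: 0.0
```

Emit:
servo_tool:
  plan:
    - [[0,-0.2,1],0]
    - [[0,-0.2,1],0]
    - [[0,-0.2,1],0]
    - [[0,-0.2,1],0]
    - [[0,-0.2,1],0]

```text
time: 26.15
tcp_pos: [0.4193, -0.1234, 0.846]
ee_rot: [[0.834, -0.497, 0.239], [-0.509, -0.861, -0.014], [0.213, -0.11, -0.971]]
force: [0.5, 0.4, 0.3]
grip_width: 0.0003
grip_force: 0.0
```

Emit:
servo_tool:
  plan:
    - [[0.5,-0.3,1],0]
    - [[0.5,-0.3,1],0]
    - [[0.5,-0.3,1],0]
    - [[0.5,-0.3,1],0]
    - [[0.5,-0.3,1],0]

```text
time: 26.65
tcp_pos: [0.4492, -0.1466, 0.8393]
ee_rot: [[0.827, -0.498, 0.263], [-0.508, -0.861, -0.031], [0.242, -0.108, -0.964]]
force: [1.2, -0.3, -0.2]
grip_width: 0.0005
grip_force: 0.0
```

Emit:
servo_tool:
  plan:
    - [[0.5,-0.3,1],0]
    - [[0.5,-0.3,1],0]
    - [[0.5,-0.3,1],0]
    - [[0.5,-0.3,1],0]
    - [[0.5,-0.3,1],0]

```text
time: 27.15
tcp_pos: [0.4729, -0.1672, 0.8367]
ee_rot: [[0.817, -0.497, 0.293], [-0.507, -0.861, -0.047], [0.276, -0.11, -0.955]]
force: [-0.3, -0.3, -0.7]
grip_width: 0.0005
grip_force: 0.0
```

Emit:
servo_tool:
  plan:
    - [[0.3,-0.2,1],0.15]
    - [[0.3,-0.2,1],0.3]
    - [[0.3,-0.2,1],0.45]
    - [[0.3,-0.2,1],0.6]
    - [[0.3,-0.2,1],0.6]

```text
time: 27.65
tcp_pos: [0.4631, -0.1618, 0.831]
ee_rot: [[0.948, -0.055, 0.313], [-0.083, -0.994, 0.077], [0.307, -0.099, -0.947]]
force: [0.1, 0.2, -0.8]
grip_width: 0.0003
grip_force: 0.0
```

Emit:
servo_tool:
  plan:
    - [[0.3,-0.2,1],0]
    - [[0.3,-0.2,1],0]
    - [[0.3,-0.2,1],0]
    - [[0.3,-0.2,1],0]
    - [[0.3,-0.2,1],0]

```text
time: 28.15
tcp_pos: [0.4627, -0.1578, 0.8415]
ee_rot: [[0.938, -0.059, 0.342], [-0.085, -0.994, 0.061], [0.337, -0.087, -0.938]]
force: [-0.1, -0.2, 0.3]
grip_width: 0.0007
grip_force: 0.0
```

Emit:
servo_tool:
  plan:
    - [[0.3,-0.2,1],0]
    - [[0.3,-0.2,1],0]
    - [[0.3,-0.2,1],0]
    - [[0.3,-0.2,1],0]
    - [[0.3,-0.2,1],0]

```text
time: 28.65
tcp_pos: [0.4633, -0.1555, 0.8518]
ee_rot: [[0.926, -0.064, 0.372], [-0.087, -0.995, 0.046], [0.368, -0.075, -0.927]]
force: [-0.8, -0.3, -1.0]
grip_width: 0.0001
grip_force: 0.0
```

Emit:
servo_tool:
  plan:
    - [[0.3,-0.1,1],0]
    - [[0.3,-0.1,1],0]
    - [[0.3,-0.1,1],0]
    - [[0.3,-0.1,1],0]
    - [[0.3,-0.1,1],0]

```text
time: 29.15
tcp_pos: [0.4661, -0.1369, 0.8654]
ee_rot: [[0.913, -0.068, 0.403], [-0.088, -0.996, 0.032], [0.399, -0.065, -0.915]]
force: [0.7, 0.9, -0.4]
grip_width: 0.0005
grip_force: 0.0
```

Emit:
servo_tool:
  plan:
    - [[0.3,-0.1,1],0]
    - [[0.3,-0.1,1],0]
    - [[0.3,-0.1,1],0]
    - [[0.3,-0.1,1],0]
    - [[0.3,-0.1,1],0]

```text
time: 29.65
tcp_pos: [0.4692, -0.1215, 0.8785]
ee_rot: [[0.898, -0.073, 0.435], [-0.089, -0.996, 0.018], [0.431, -0.055, -0.9]]
force: [-0.3, 0.5, -0.6]
grip_width: 0.0002
grip_force: 0.0
```

Emit:
servo_tool:
  plan:
    - [[0.3,-0.1,1],0]
    - [[0.3,-0.1,1],0]
    - [[0.3,-0.1,1],0]
    - [[0.3,-0.1,1],0]
    - [[0.3,-0.1,1],0]

```text
time: 30.15
tcp_pos: [0.4728, -0.1087, 0.8914]
ee_rot: [[0.881, -0.078, 0.467], [-0.09, -0.996, 0.004], [0.465, -0.045, -0.884]]
force: [1.0, 0.1, -0.6]
grip_width: 0.0004
grip_force: 0.0
```

Emit:
servo_tool:
  plan:
    - [[0.3,-0.1,1],0]
    - [[0.3,-0.1,1],0]
    - [[0.3,-0.1,1],0]
    - [[0.3,-0.1,1],0]
    - [[0.3,-0.1,1],0]

```text
time: 30.65
tcp_pos: [0.477, -0.0984, 0.9042]
ee_rot: [[0.862, -0.082, 0.499], [-0.09, -0.996, -0.009], [0.498, -0.037, -0.866]]
force: [0.2, 0.2, -0.0]
grip_width: 0.0005
grip_force: 0.0
```

Emit:
servo_tool:
  plan:
    - [[0.3,-0.1,1],0]
    - [[0.3,-0.1,1],0]
    - [[0.3,-0.1,1],0]
    - [[0.3,-0.1,1],0]
    - [[0.3,-0.1,1],0]

```text
time: 31.15
tcp_pos: [0.4816, -0.0902, 0.917]
ee_rot: [[0.842, -0.087, 0.532], [-0.089, -0.996, -0.022], [0.532, -0.029, -0.846]]
force: [0.8, 0.1, -0.3]
grip_width: 0.0005
grip_force: 0.0
```

Emit:
servo_tool:
  plan:
    - [[-0.06,0,-0.1],0]
    - [[-0.12,0,-0.2],0]
    - [[-0.18,0,-0.3],0]
    - [[-0.2,0,-0.4],0]
    - [[-0.2,0,-0.4],0]

```text
time: 31.65
tcp_pos: [0.4001, -0.0912, 0.7549]
ee_rot: [[0.841, -0.088, 0.533], [-0.09, -0.996, -0.021], [0.533, -0.03, -0.846]]
force: [-1.0, 1.0, 1.1]
grip_width: 0.0005
grip_force: 0.0
```

```bash
python3 -c "from h import *;ff(1);print(readout.get_state()['joints'].round(1),readout.get_state()['ee_rot'].round(3))"
```

```text
31.65 [ 0.4001 -0.0912  0.7549] F [-0.96  0.98  1.11] T [ 0.08  1.76 -0.02]
[ 34.9 -22.7  11.6  18.9 -98.   56.7] [[ 0.848 -0.088  0.523]
 [-0.087 -0.996 -0.026]
 [ 0.523 -0.023 -0.852]]
```

Tilt is now about 32° forward with almost no roll. I'll descend in front of the button.

Emit:
servo_tool:
  plan:
    - [[0.02,-0.02,-0.12],0]
    - [[0.04,-0.04,-0.24],0]
    - [[0.06,-0.06,-0.36],0]
    - [[0.08,-0.08,-0.48],0]
    - [[0.1,-0.0875,-0.6],0]

```text
time: 32.2
tcp_pos: [0.4412, -0.1263, 0.5153]
ee_rot: [[0.841, -0.088, 0.533], [-0.091, -0.996, -0.022], [0.533, -0.03, -0.846]]
force: [1.5, -0.3, -0.9]
grip_width: 0.0005
grip_force: 0.0
```

Emit:
servo_tool:
  plan:
    - [[0.02,0,-0.12],0]
    - [[0.04,0,-0.24],0]
    - [[0.06,0,-0.36],0]
    - [[0.08,0,-0.48],0]
    - [[0.08,0,-0.6],0]

```text
time: 32.7
tcp_pos: [0.4737, -0.1254, 0.2757]
ee_rot: [[0.841, -0.087, 0.533], [-0.09, -0.996, -0.021], [0.533, -0.03, -0.846]]
force: [1.7, -0.5, -0.3]
grip_width: 0.0004
grip_force: 0.0
```

```bash
python3 -c "
from h import *
im=ff(2);s=readout.get_state();print(s['joints'].round(1),s['ee_rot'].round(3))"
```

```text
32.75 [ 0.4671 -0.1266  0.2634] F [-1.9  -0.7  -6.76] T [-0.02  2.73 -0.05]
[ 14.8 -19.5 -48.5  17.2 -31.9  57.3] [[ 0.849 -0.09   0.52 ]
 [-0.09  -0.996 -0.024]
 [ 0.52  -0.026 -0.854]]
```

Emit:
servo_tool:
  plan:
    - [[0.05,0,-0.06],0]
    - [[0.08,0,-0.12],0]
    - [[0.09,0,-0.18],0]
    - [[0.1,0,-0.22],0]
    - [[0.1,0,-0.225],0]

```text
time: 33.3
tcp_pos: [0.5148, -0.1265, 0.188]
ee_rot: [[0.842, -0.088, 0.532], [-0.089, -0.996, -0.023], [0.532, -0.028, -0.846]]
force: [-0.3, -0.4, 0.2]
grip_width: 0.0004
grip_force: 0.0
```

```bash
python3 -c "
from h import *
im=ff(4);cv2.imwrite('pics/s6.png',im);s=readout.get_state();print(s['joints'].round(1),s['ee_rot'].round(3))
print((s['tcp_pos']+.0095*s['ee_rot'][:,0]).round(4))"
```

```text
33.45 [ 0.5152 -0.1262  0.1902] F [-0.18  0.2   0.07] T [-0.    1.8  -0.02]
[  8.   -8.4 -58.   33.4 -10.1  45.1] [[ 0.84  -0.087  0.536]
 [-0.089 -0.996 -0.022]
 [ 0.535 -0.03  -0.844]]
[ 0.5232 -0.1268  0.1954]
```

Emit:
servo_tool:
  plan:
    - [[0.005,0,-0.002],0]
    - [[0.01,0,-0.004],0]
    - [[0.015,0,-0.004],0]
    - [[0.018,0,-0.004],0]
    - [[0.018,0,-0.004],0]

```text
time: 34.0
tcp_pos: [0.521, -0.1257, 0.1861]
ee_rot: [[0.842, -0.087, 0.533], [-0.089, -0.996, -0.021], [0.532, -0.03, -0.846]]
force: [-0.0, -0.2, 0.0]
grip_width: 0.0003
grip_force: 0.0
```

```bash
cat > st.py <<'E'
from h import *
im=ff(3);s=readout.get_state();R=s['ee_rot'];print('j',s['joints'].round(1),'tilt',R[:2,2].round(3))
print('corner',(s['tcp_pos']+.0095*R[:,0]).round(4))
E
python3 st.py
```

```text
34.1 [ 0.5208 -0.1257  0.1859] F [-0.28  0.08 -0.32] T [0.02 1.79 0.02]
j [  7.4  -7.3 -58.   34.7  -9.   44.3] tilt [ 0.532 -0.021]
corner [ 0.5287 -0.1266  0.191 ]
```

Emit:
servo_tool:
  plan:
    - [[0.01,0,-0.002],0]
    - [[0.02,0,-0.004],0]
    - [[0.025,-0.002,-0.004],0]
    - [[0.028,-0.002,-0.004],0]
    - [[0.028,-0.002,-0.004],0]

```text
time: 34.65
tcp_pos: [0.5321, -0.1266, 0.1843]
ee_rot: [[0.842, -0.087, 0.532], [-0.089, -0.996, -0.021], [0.532, -0.03, -0.846]]
force: [-0.4, 0.0, 0.4]
grip_width: 0.0005
grip_force: 0.0
```

```bash
python3 st.py
```

```text
34.75 [ 0.532  -0.1265  0.1843] F [-0.55 -0.39 -0.33] T [ 0.    1.76 -0.02]
j [  6.7  -5.9 -57.3  35.6  -8.2  43.9] tilt [ 0.533 -0.021]
corner [ 0.54   -0.1273  0.1895]
```

Emit:
servo_tool:
  plan:
    - [[0.003,0,0],0]
    - [[0.006,0,0],0]
    - [[0.009,0,0],0]
    - [[0.009,0,0],0]
    - [[0.009,0,0],0]

```text
time: 35.3
tcp_pos: [0.5354, -0.1266, 0.1842]
ee_rot: [[0.842, -0.087, 0.532], [-0.089, -0.996, -0.021], [0.532, -0.03, -0.846]]
force: [-1.5, -0.4, 0.2]
grip_width: 0.0007
grip_force: 1.2
```

```bash
python3 st.py
```

```text
35.4 [ 0.5354 -0.1266  0.1842] F [-2.4  -1.   -0.32] T [-0.07  2.56 -0.07]
j [  6.6  -5.5 -57.   35.6  -8.1  44. ] tilt [ 0.532 -0.021]
corner [ 0.5434 -0.1275  0.1893]
```

Emit:
servo_tool:
  plan:
    - [[0.003,0,0],0]
    - [[0.006,0,0],0]
    - [[0.009,0,0],0]
    - [[0.01,0,0],0]
    - [[0.01,0,0],0]

```text
time: 35.95
tcp_pos: [0.5395, -0.1266, 0.1842]
ee_rot: [[0.842, -0.087, 0.532], [-0.089, -0.996, -0.021], [0.532, -0.03, -0.846]]
force: [-4.5, -1.1, 0.5]
grip_width: 0.0006
grip_force: 2.2
```

```bash
python3 st.py
```

```text
36.05 [ 0.5394 -0.1266  0.1842] F [-4.45 -0.97  0.37] T [-0.19  3.11 -0.19]
j [  6.5  -5.  -56.6  35.7  -8.   44. ] tilt [ 0.532 -0.021]
corner [ 0.5474 -0.1274  0.1893]
```

Emit:
servo_tool:
  plan:
    - [[0.001,0,-0.005],0]
    - [[0.001,0,-0.01],0]
    - [[0.001,0,-0.014],0]
    - [[0.001,0,-0.018],0]
    - [[0.001,0,-0.02],0]

```text
time: 36.6
tcp_pos: [0.54, -0.1267, 0.1772]
ee_rot: [[0.843, -0.085, 0.532], [-0.089, -0.996, -0.019], [0.531, -0.031, -0.847]]
force: [-9.4, 2.9, 3.4]
grip_width: 0.0006
grip_force: 4.8
```

```bash
python3 st.py
```

```text
36.7 [ 0.5399 -0.1267  0.1771] F [-8.45  2.64  2.15] T [0.91 3.91 0.64]
j [  4.5  -4.3 -58.3  40.7  -5.4  40.6] tilt [ 0.531 -0.019]
corner [ 0.5479 -0.1275  0.1822]
```

Emit:
servo_tool:
  plan:
    - [[0,0,-0.005],0]
    - [[0,0,-0.01],0]
    - [[0,0,-0.015],0]
    - [[0,0,-0.02],0]
    - [[0,0,-0.02],0]

```text
time: 37.25
tcp_pos: [0.5405, -0.1273, 0.1714]
ee_rot: [[0.846, -0.082, 0.527], [-0.087, -0.996, -0.015], [0.526, -0.034, -0.85]]
force: [-23.1, 15.6, -0.1]
grip_width: 0.0001
grip_force: 11.7
```

```bash
python3 st.py
python3 - <<'E'
import sys;sys.path.insert(0,'.')
from h import *
im=vision.get_image('scene')[:,:,::-1].copy(); cv2.imwrite('pics/s7.png',im)
a=cv2.imread('pics/s1.png')
# sleeve top/bar shift in scene: template of collar region
t=a[160:215,395:430]; r=cv2.matchTemplate(im[150:260,385:440],t,cv2.TM_CCOEFF_NORMED); print(cv2.minMaxLoc(r))
S=cam('scene'); print(proj(S,[.565,-.128,.29])-proj(S,[.565,-.128,.254]))
E
```

```text
37.35 [ 0.5404 -0.1272  0.1714] F [-22.77  15.27   0.28] T [4.84 8.77 3.29]
j [  4.2  -3.6 -58.3  40.2  -4.8  41.3] tilt [ 0.527 -0.015]
corner [ 0.5485 -0.1281  0.1764]
(-0.40336692333221436, 0.4952693581581116, (5, 42), (10, 19))
[  2.01465071 -21.12888922]
```

Emit:
servo_tool:
  plan:
    - [[-0.004,0.003,0],0]
    - [[-0.008,0.003,0],0]
    - [[-0.01,0.003,0],0]
    - [[-0.01,0.003,0],0]
    - [[-0.01,0.003,0],0]

```text
time: 37.95
tcp_pos: [0.5373, -0.1274, 0.1729]
ee_rot: [[0.845, -0.084, 0.528], [-0.089, -0.996, -0.015], [0.527, -0.035, -0.849]]
force: [0.5, -0.5, -0.8]
grip_width: 0.0003
grip_force: 0.0
```

```bash
python3 st.py
cat > sh.py <<'E'
from h import *
im=vision.get_image('scene')[:,:,::-1].copy(); cv2.imwrite('pics/last.png',im)
a=cv2.imread('pics/s5.png') if 0 else cv2.imread('pics/scene0.png')
for (y0,y1,x0,x1) in [(135,190,398,462),(160,190,398,435)]:
    t=a[y0:y1,x0:x1]; r=cv2.matchTemplate(im[y0-10:y1+40,x0-10:x1+10],t,cv2.TM_CCOEFF_NORMED); _,v,_,l=cv2.minMaxLoc(r); print('shift',l[0]-10,l[1]-10,round(v,3))
E
python3 sh.py
```

```text
38.05 [ 0.5371 -0.1275  0.1727] F [ 0.09 -0.43  0.33] T [0.02 1.76 0.01]
j [  4.7  -4.1 -58.2  38.9  -5.4  42.1] tilt [ 0.527 -0.015]
corner [ 0.545  -0.1284  0.1777]
shift -1 8 0.811
shift -1 9 0.881
```

The sleeve has come down about 13 mm, so the button now rides behind the wall. The arm is at a joint limit down there, so I'll finish with a clean vertical push on top of the lamp head, over the pivot axis.

Emit:
servo_tool:
  plan:
    - [[-0.06,0,0],0]
    - [[-0.1,0,0.08],0]
    - [[-0.1,0,0.2],0]
    - [[-0.1,0,0.32],0]
    - [[-0.1,0,0.44],0]

```text
time: 38.65
tcp_pos: [0.4963, -0.1269, 0.3511]
ee_rot: [[0.845, -0.083, 0.528], [-0.089, -0.996, -0.014], [0.527, -0.036, -0.849]]
force: [2.4, 0.1, 0.1]
grip_width: 0.0005
grip_force: 0.0
```

Emit:
servo_tool:
  plan:
    - [[0,0,0.12],0]
    - [[0.08,0,0.12],0]
    - [[0.19,0,0.12],0]
    - [[0.19,0,0.06],0]
    - [[0.19,0,-0.02],0]

```text
time: 39.15
tcp_pos: [0.5746, -0.1274, 0.3406]
ee_rot: [[0.845, -0.084, 0.528], [-0.09, -0.996, -0.015], [0.527, -0.035, -0.849]]
force: [-0.4, 0.3, -1.1]
grip_width: 0.0002
grip_force: 0.0
```

```bash
python3 st.py; python3 sh.py
python3 - <<'E'
import sys;sys.path.insert(0,'.')
from h import *
im=cv2.imread('pics/last.png').astype(int); m=(im[:,:,2]>110)&(im[:,:,1]<80)&(im[:,:,0]<90); m[:, :380]=0;m[:,440:]=0;m[:200]=0;m[300:]=0
v,u=np.nonzero(m); print('red',len(u),u.mean() if len(u) else 0,v.mean() if len(u) else 0)
E
```

```text
39.25 [ 0.5706 -0.1278  0.3349] F [-1.22  0.01 -3.61] T [ 0.    2.28 -0.03]
j [ 10.6  -9.7 -30.3  10.3 -38.8  67.7] tilt [ 0.524 -0.016]
corner [ 0.5799 -0.1287  0.3434]
shift -1 8 0.681
shift -1 8 0.843
red 0 0 0
```

Emit:
servo_tool:
  plan:
    - [[0,0,-0.015],0]
    - [[0,0,-0.03],0]
    - [[0,0,-0.045],0]
    - [[0,0,-0.052],0]
    - [[0,0,-0.06],0]

```text
time: 39.85
tcp_pos: [0.573, -0.1275, 0.3168]
ee_rot: [[0.845, -0.084, 0.528], [-0.089, -0.996, -0.015], [0.527, -0.034, -0.849]]
force: [-0.9, 0.3, 2.6]
grip_width: 0.0007
grip_force: 1.3
```

```bash
python3 st.py
```

```text
39.95 [ 0.5728 -0.1275  0.3164] F [-0.31  0.12  0.94] T [0.01 1.8  0.02]
j [ 10.6  -8.9 -33.   11.2 -35.2  66.7] tilt [ 0.527 -0.015]
corner [ 0.5809 -0.1284  0.3215]
```

Emit:
servo_tool:
  plan:
    - [[0,0,-0.007],0]
    - [[0,0,-0.014],0]
    - [[0,0,-0.021],0]
    - [[0,0,-0.028],0]
    - [[0,0,-0.03],0]

```text
time: 40.5
tcp_pos: [0.5725, -0.1275, 0.3037]
ee_rot: [[0.846, -0.084, 0.526], [-0.09, -0.996, -0.015], [0.525, -0.034, -0.85]]
force: [-0.7, 0.4, -0.1]
grip_width: 0.0004
grip_force: 0.0
```

```bash
cat >> sh.py <<'E'
im=im.astype(int); m=(im[:,:,2]>110)&(im[:,:,1]<80)&(im[:,:,0]<90); m[:, :380]=0;m[:,440:]=0;m[:200]=0;m[300:]=0
v,u=np.nonzero(m); print('red',len(u),u.mean() if len(u) else 0,v.mean() if len(u) else 0)
E
python3 st.py; python3 sh.py
```

```text
40.6 [ 0.5725 -0.1275  0.3037] F [-0.32 -0.21 -0.08] T [ 0.03  1.75 -0.02]
j [ 10.5  -8.5 -34.5  11.7 -33.3  66.1] tilt [ 0.526 -0.015]
corner [ 0.5807 -0.1283  0.309 ]
shift -3 19 0.565
shift -1 19 0.783
red 29 405.41379310344826 253.55172413793105
```

Emit:
servo_tool:
  plan:
    - [[0,0,-0.002],0]
    - [[0,0,-0.004],0]
    - [[0,0,-0.006],0]
    - [[0,0,-0.006],0]
    - [[0,0,-0.006],0]

```text
time: 41.2
tcp_pos: [0.5729, -0.1275, 0.3021]
ee_rot: [[0.846, -0.084, 0.527], [-0.089, -0.996, -0.015], [0.526, -0.034, -0.85]]
force: [0.6, 0.3, 0.2]
grip_width: 0.0009
grip_force: 0.0
```

```bash
python3 st.py; python3 sh.py; python3 -c "
from h import *
S=cam('scene')
for z in(.03,.034,.036,.04): print(z,proj(S,[.54,-.13,.32-z])-proj(S,[.54,-.13,.32]))"
```

```text
41.3 [ 0.5729 -0.1275  0.3022] F [-0.12  0.05 -0.35] T [ 0.02  1.73 -0.  ]
j [ 10.5  -8.4 -34.7  11.8 -33.   66. ] tilt [ 0.527 -0.015]
corner [ 0.5809 -0.1283  0.3072]
shift -3 21 0.572
shift -2 21 0.791
red 65 404.8 254.15384615384616
0.03 [-1.67745767 18.63691858]
0.034 [-1.89681388 21.07401363]
0.036 [-2.00611988 22.28842699]
0.04 [-2.22399187 24.70903204]
```

Emit:
servo_tool:
  plan:
    - [[0,0,-0.002],0]
    - [[0,0,-0.004],0]
    - [[0,0,-0.006],0]
    - [[0,0,-0.006],0]
    - [[0,0,-0.006],0]

```text
time: 41.9
tcp_pos: [0.5729, -0.1275, 0.2997]
ee_rot: [[0.846, -0.084, 0.527], [-0.089, -0.996, -0.015], [0.526, -0.034, -0.85]]
force: [0.6, 1.1, -0.4]
grip_width: 0.0005
grip_force: 0.0
```

```bash
python3 st.py; python3 sh.py
```

```text
42.0 [ 0.5729 -0.1275  0.2998] F [0.07 0.51 0.03] T [0.05 1.74 0.02]
j [ 10.5  -8.3 -35.   11.9 -32.6  65.9] tilt [ 0.527 -0.015]
corner [ 0.581  -0.1283  0.3048]
shift -3 21 0.566
shift -2 21 0.783
red 65 404.8 254.15384615384616
```

Button is fully out again (red area as at the start), the sleeve sits about 36 mm lower, and pushing adds no force, so it is locked. Now the swing: I'll check the right wall's clearance and the bar's present line.

Run:
```python
from h import *
S=cam('scene');T=cam('top')
print('corner',tri(S,(496,135),T,(404,12)),tri(S,(490,160),T,(400,28)))
for p in[(404,14),(440,85),(480,170),(510,240),(560,350)]: print(p,[onz(T,*p,z)[:2].round(3) for z in(.15,.25,.3)])
for p in[(400,75),(430,140),(470,228),(525,355)]: print('splash',p,[onz(T,*p,z)[:2].round(3) for z in(.0,.1)])
for p in[(226,181),(309,180),(309,252),(226,251)]: print(onz(T,*p,.075)[:2].round(3))
```

```text
corner (array([ 0.86357956, -0.1439863 ,  0.32506065]), np.float64(0.012195278308819535)) (array([ 0.86335612, -0.14260528,  0.2752898 ]), np.float64(0.007308200997213373))
(404, 14) [array([ 0.953, -0.166]), array([ 0.898, -0.15 ]), array([ 0.871, -0.142])]
(440, 85) [array([ 0.816, -0.228]), array([ 0.777, -0.205]), array([ 0.757, -0.194])]
(480, 170) [array([ 0.658, -0.294]), array([ 0.636, -0.264]), array([ 0.624, -0.249])]
(510, 240) [array([ 0.532, -0.342]), array([ 0.523, -0.307]), array([ 0.519, -0.289])]
(560, 350) [array([ 0.34 , -0.419]), array([ 0.352, -0.376]), array([ 0.358, -0.354])]
splash (400, 75) [array([ 0.9  , -0.178]), array([ 0.858, -0.163])]
splash (430, 140) [array([ 0.758, -0.237]), array([ 0.729, -0.217])]
splash (470, 228) [array([ 0.571, -0.314]), array([ 0.56 , -0.286])]
splash (525, 355) [array([ 0.312, -0.415]), array([ 0.325, -0.378])]
[0.662 0.179]
[0.661 0.015]
[0.52  0.016]
[0.524 0.178]
```

Emit:
servo_tool:
  plan:
    - [[0,0,0.1],0]
    - [[0.03,0.01,0.16],0]
    - [[0.14,0.03,0.17],0]
    - [[0.25,0.055,0.17],0]
    - [[0.29,0.06,0.17],0]
  hand: 1

```text
time: 42.6
tcp_pos: [0.6918, -0.1025, 0.367]
ee_rot: [[0.846, -0.083, 0.527], [-0.089, -0.996, -0.015], [0.526, -0.034, -0.85]]
force: [-0.6, 0.1, -1.4]
grip_width: 0.0349
grip_force: 0.0
```

Emit:
servo_tool:
  plan:
    - [[0,0,0],0]
    - [[0,0,0],0]
    - [[0,0,0],0]
    - [[0,0,0],0]
    - [[0,0,0],0]

```text
time: 43.1
tcp_pos: [0.6883, -0.1037, 0.3685]
ee_rot: [[0.845, -0.084, 0.528], [-0.09, -0.996, -0.015], [0.527, -0.035, -0.849]]
force: [0.4, -0.4, -0.4]
grip_width: 0.075
grip_force: 0.0
```

Emit:
servo_tool:
  plan:
    - [[0,0,0],0]
    - [[0,0,-0.06],0]
    - [[0,0,-0.12],0]
    - [[0,0,-0.18],0]
    - [[0,0,-0.215],0]

```text
time: 43.6
tcp_pos: [0.6879, -0.1036, 0.2796]
ee_rot: [[0.847, -0.084, 0.526], [-0.09, -0.996, -0.015], [0.525, -0.034, -0.851]]
force: [-0.2, 0.1, 1.0]
grip_width: 0.0876
grip_force: 0.0
```

```bash
python3 st.py; python3 sh.py; python3 -c "
from h import *
print(readout.get_state()['grip_width'])"
```

```text
43.7 [ 0.6875 -0.1037  0.279 ] F [-0.82 -0.12 -1.  ] T [-0.    1.93 -0.03]
j [ 10.7   3.9 -26.5  13.4 -29.1  64. ] tilt [ 0.526 -0.016]
corner [ 0.6964 -0.1045  0.286 ]
shift -9 17 0.429
shift -2 22 0.791
red 61 404.8196721311475 254.2622950819672
0.08779196223083414
```

Emit:
servo_tool:
  plan:
    - [[0,0.03,-0.01],0.05]
    - [[-0.01,0.065,-0.01],0.13]
    - [[-0.02,0.095,-0.01],0.21]
    - [[-0.035,0.125,-0.01],0.3]
    - [[-0.052,0.155,-0.01],0.38]

```text
time: 44.3
tcp_pos: [0.6686, -0.0408, 0.2799]
ee_rot: [[0.832, 0.216, 0.51], [0.166, -0.976, 0.143], [0.529, -0.034, -0.848]]
force: [0.3, -2.1, 0.4]
grip_width: 0.0877
grip_force: 0.6
```

```bash
python3 st.py
```

```text
44.4 [ 0.6688 -0.0409  0.2804] F [-0.32 -0.78  0.45] T [-0.69  1.66 -0.05]
j [ 12.    2.6 -21.6  -3.2 -33.9  91.8] tilt [0.511 0.141]
corner [ 0.6769 -0.0399  0.285 ]
```

Pushing lightly (about 1–2 N). I'll keep following the arc.

Emit:
servo_tool:
  plan:
    - [[-0.02,0.018,0],0.08]
    - [[-0.042,0.036,0],0.16]
    - [[-0.064,0.054,0],0.24]
    - [[-0.086,0.068,0],0.32]
    - [[-0.108,0.081,0],0.4]

```text
time: 44.95
tcp_pos: [0.6255, -0.0093, 0.279]
ee_rot: [[0.742, 0.505, 0.442], [0.414, -0.863, 0.291], [0.528, -0.033, -0.849]]
force: [1.8, -0.1, 0.4]
grip_width: 0.0877
grip_force: 0.7
```

Emit:
servo_tool:
  plan:
    - [[-0.022,0.008,0],0.08]
    - [[-0.044,0.014,0],0.16]
    - [[-0.066,0.018,0],0.22]
    - [[-0.085,0.02,0],0.26]
    - [[-0.085,0.02,0],0.26]

```text
time: 45.45
tcp_pos: [0.5911, -0.0021, 0.2784]
ee_rot: [[0.645, 0.667, 0.373], [0.554, -0.744, 0.373], [0.526, -0.034, -0.85]]
force: [0.4, 0.6, -0.6]
grip_width: 0.0874
grip_force: 0.0
```

```bash
python3 st.py
cat > bar.py <<'E'
from h import *
T=cam('top'); im=vision.get_image('top')[:,:,::-1]; cv2.imwrite('pics/tb.png',im)
piv=np.array([.566,-.128])
# white bar surface samples at z=.292: for each s, edges along perpendicular scan
g=im.astype(int)
def val(P): 
    u,v=proj(T,[P[0],P[1],.292]).round().astype(int); return g[v,u]
best=[]
for deg in np.arange(0,120,1.):
    a=np.deg2rad(deg);d=np.array([np.cos(a),np.sin(a)]);n=np.array([-d[1],d[0]])
    V=np.array([val(piv+s*d+w*n) for s in np.arange(.03,.22,.006) for w in np.arange(-.018,.019,.006)])
    ok=(V.min(1)>120)&(V.max(1)-V.min(1)<25); best.append((ok.mean(),deg))
print(sorted(best)[-6:])
E
python3 bar.py
```

```text
45.55 [ 0.5912 -0.0017  0.2779] F [ 0.23 -0.05  0.07] T [-1.34  1.16 -0.02]
j [  3.9   1.3 -13.8 -25.8 -52.8 139.2] tilt [0.372 0.373]
corner [0.5972 0.0038 0.2828]
[(np.float64(0.49107142857142855), np.float64(80.0)), (np.float64(0.49107142857142855), np.float64(81.0)), (np.float64(0.49107142857142855), np.float64(82.0)), (np.float64(0.5), np.float64(78.0)), (np.float64(0.5089285714285714), np.float64(79.0)), (np.float64(0.5669642857142857), np.float64(77.0))]
```

Emit:
servo_tool:
  plan:
    - [[0,0,0.08],0]
    - [[0,0,0.18],0]
    - [[0,0,0.28],0]
    - [[-0.08,-0.08,0.3],0]
    - [[-0.18,-0.18,0.3],0]

```text
time: 46.15
tcp_pos: [0.5236, -0.0681, 0.3996]
ee_rot: [[0.641, 0.67, 0.373], [0.557, -0.741, 0.374], [0.527, -0.032, -0.849]]
force: [0.3, -2.3, 0.1]
grip_width: 0.0878
grip_force: 0.0
```

Emit:
servo_tool:
  plan:
    - [[-0.08,-0.08,0],0]
    - [[-0.16,-0.16,0],0]
    - [[-0.2,-0.24,0],0]
    - [[-0.2,-0.32,0],0]
    - [[-0.2,-0.34,0],0]

```text
time: 46.65
tcp_pos: [0.4431, -0.2073, 0.3972]
ee_rot: [[0.647, 0.666, 0.372], [0.553, -0.745, 0.372], [0.525, -0.035, -0.85]]
force: [-0.4, 0.2, 0.1]
grip_width: 0.0874
grip_force: 0.0
```

```bash
python3 st.py; python3 bar.py
python3 - <<'E'
from h import *
T=cam('top'); im=cv2.imread('pics/tb.png'); a=im[130:290,200:440]
cv2.imwrite('pics/c8.png',cv2.resize(a,(780,520),interpolation=cv2.INTER_CUBIC))
E
```

```text
46.75 [ 0.4436 -0.2057  0.397 ] F [-0.14 -0.33  0.12] T [-1.36  1.14 -0.05]
j [-27.7  -3.6  -1.5 -30.5 -82.8 160.4] tilt [0.372 0.374]
corner [ 0.4498 -0.1995  0.4022]
[(np.float64(0.9285714285714286), np.float64(76.0)), (np.float64(0.9330357142857143), np.float64(81.0)), (np.float64(0.9464285714285714), np.float64(80.0)), (np.float64(0.9776785714285714), np.float64(79.0)), (np.float64(1.0), np.float64(77.0)), (np.float64(1.0), np.float64(78.0))]
```

View pics/c8.png

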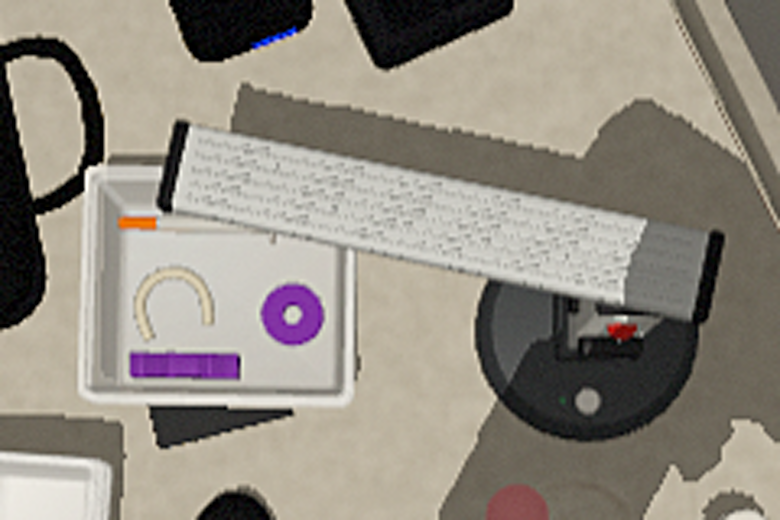

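The bar now points about 78° (long end at crop (171,165), rear at (711,276)), passing the tray beyond its middle. It needs about 5° more.

Run:
```python
from h import *
T=cam('top'); c=lambda x,y,z: onz(T,200+x/3.25,130+y/3.25,z)[:2]
e=(c(180,121,.292)+c(163,210,.292))/2; r=(c(720,232,.292)+c(702,320,.292))/2
d=(e-r); L=np.linalg.norm(d); d/=L; p=r+.03*d
tr=np.mean([onz(T,*q,.075)[:2] for q in[(226,181),(309,180),(309,252),(226,251)]],0)
print('len',L,'az',np.degrees(np.arctan2(d[1],d[0])),'piv',p,'tray',tr,'want',np.degrees(np.arctan2(*(tr-p)[::-1])))
```

```text
len 0.25788296671303196 az 77.40043332500751 piv [ 0.5656155  -0.12878007] tray [0.59152346 0.0969592 ] want 83.4528440792335
```

Emit:
servo_tool:
  plan:
    - [[0.05,0.12,0],0]
    - [[0.1,0.23,0],0]
    - [[0.2,0.34,0],0]
    - [[0.29,0.43,0],0]
    - [[0.388,0.52,0],0]

```text
time: 47.35
tcp_pos: [0.5889, -0.0023, 0.3992]
ee_rot: [[0.641, 0.67, 0.373], [0.556, -0.741, 0.375], [0.528, -0.033, -0.848]]
force: [0.2, -2.0, 0.4]
grip_width: 0.0878
grip_force: 0.0
```

Emit:
servo_tool:
  plan:
    - [[0,0,0],0]
    - [[0,0,-0.1],0]
    - [[0,0,-0.2],0]
    - [[0,0,-0.27],0]
    - [[0,0,-0.3],0]

```text
time: 47.85
tcp_pos: [0.5874, -0.0046, 0.2753]
ee_rot: [[0.645, 0.669, 0.369], [0.556, -0.742, 0.375], [0.525, -0.036, -0.85]]
force: [0.5, -0.6, 2.5]
grip_width: 0.0879
grip_force: 0.7
```

```bash
python3 st.py
```

```text
47.95 [ 0.588  -0.0051  0.2768] F [ 0.13 -0.4   0.08] T [-1.31  1.02 -0.01]
j [  3.3   1.2 -13.7 -26.1 -53.3 139.9] tilt [0.372 0.374]
corner [ 5.947e-01 -1.000e-04  2.834e-01]
```

Emit:
servo_tool:
  plan:
    - [[-0.006,0.003,0],0.04]
    - [[-0.012,0.006,0],0.08]
    - [[-0.018,0.009,0],0.13]
    - [[-0.025,0.011,0],0.13]
    - [[-0.025,0.011,0],0.13]

```text
time: 48.5
tcp_pos: [0.5792, -0.0016, 0.2797]
ee_rot: [[0.583, 0.74, 0.335], [0.617, -0.672, 0.409], [0.528, -0.032, -0.849]]
force: [0.7, -0.6, 1.6]
grip_width: 0.0876
grip_force: 0.7
```

Emit:
servo_tool:
  plan:
    - [[0.003,-0.001,0.06],0]
    - [[0.003,-0.001,0.16],0]
    - [[0.003,-0.001,0.28],0]
    - [[-0.08,-0.09,0.3],0]
    - [[-0.18,-0.18,0.3],0]

```text
time: 49.0
tcp_pos: [0.5092, -0.0709, 0.4006]
ee_rot: [[0.581, 0.742, 0.334], [0.62, -0.669, 0.41], [0.528, -0.031, -0.849]]
force: [-0.1, -1.8, -0.2]
grip_width: 0.0878
grip_force: 0.0
```

Emit:
servo_tool:
  plan:
    - [[-0.08,-0.08,0],0]
    - [[-0.16,-0.16,0],0]
    - [[-0.2,-0.24,0],0]
    - [[-0.2,-0.32,0],0]
    - [[-0.2,-0.34,0],0]

```text
time: 49.5
tcp_pos: [0.4287, -0.2095, 0.3978]
ee_rot: [[0.587, 0.738, 0.333], [0.616, -0.674, 0.408], [0.525, -0.034, -0.85]]
force: [0.5, -0.3, -0.4]
grip_width: 0.0877
grip_force: 0.0
```

```bash
python3 st.py
cat >> bar.py <<'E'
# black end caps: fit bar silhouette by white mask + caps via minAreaRect of hull
D=[]
for deg in np.arange(70,96,.5):
    a=np.deg2rad(deg);d=np.array([np.cos(a),np.sin(a)]);n=np.array([-d[1],d[0]])
    V=np.array([val(np.array([.5656,-.1288])+s*d+w*n) for s in np.arange(.04,.22,.004) for w in np.arange(-.0195,.02,.003)])
    D.append((((V.min(1)>120)&(V.max(1)-V.min(1)<25)).mean(),deg))
print([d for v,d in D if v>=max(D)[0]-.004],max(D)[0])
E
python3 bar.py; python3 sh.py
```

```text
49.6 [ 0.4293 -0.2079  0.3975] F [ 0.48 -0.05  0.26] T [-1.45  1.01 -0.03]
j [-29.7  -2.3   0.  -31.4 -87.1 167. ] tilt [0.332 0.41 ]
corner [ 0.435  -0.2011  0.4026]
[(np.float64(0.9375), np.float64(85.0)), (np.float64(0.9553571428571429), np.float64(80.0)), (np.float64(0.9598214285714286), np.float64(84.0)), (np.float64(0.9955357142857143), np.float64(83.0)), (np.float64(1.0), np.float64(81.0)), (np.float64(1.0), np.float64(82.0))]
[np.float64(81.0), np.float64(81.5)] 1.0
shift 9 2 0.249
shift -10 26 0.527
red 57 404.7894736842105 254.6315789473684
```

```bash
python3 -c "
from h import *
print(hand_in())"
```

```text
the job is handed in; nothing more can be done
None
```

The job is handed in: the sleeve is locked one hole lower with the button sprung out, and the lamp bar's long end points across the tray about 2° (8 mm) off its middle. Pushing forces reached about 28 N at the sleeve for a moment, I finished the last 20 mm of the lowering by pressing on top of the lamp head, and I did not re-measure the tray or the other items, which the arm did not touch.

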